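# Deburr the pole socket of a garment stand

### The job

The pole will not slide into this garment-stand foot because a burr is turned in all round the mouth of its socket. Take the deburring tool from its wooden holder, lower its round head into the mouth and run it in a full circle round the edge with light, steady pressure, keeping it in the mouth and out at the edge (not lifted out, not back to the middle) until the burr is pressed back flush everywhere. Then stand the tool upright, fully home in its holder again; only the tool may touch the stand foot, never force it, and leave the other things on the table where they are.

Things in the scene. Friction and masses are not known exactly. Their poses are not given: they have to be found in the camera images.
- foot: Foot of a garment stand, fixed to the table: white round plate, diameter 170, 16 thick, with a rigid bare steel tube, the pole socket, upright on it: outside diameter 80, bore diameter 52, open at the top, 50 tall (rim 66 above the table). Origin: centre of the plate's underside, z up. More than 15 N between tool and foot gouges the edge.
- foot_rim (a point): Point on the PLATE's centre line at the height of the socket's rim, 66 above the table. The socket was welded on by hand: its axis is off this point by 3 to 6 mm in some direction (different every time, not measured), so the edge must be found by touch or sight.
- tool: Deburring tool, about 120 g, standing head down in the holder. Origin: centre of the underside of its round steel head, z up along the tool. Head: diameter 14, full width from z = 1 to 9. Shank: diameter 10, to z = 35. Black square handle 30 x 30, flat sides facing the tool's x and y, z = 35 to 95; its underside rests on the holder. Good grip height: z = 65.
- holder: Fixed plywood block 70 x 70 x 45 high with one vertical round hole, diameter 22, 40 deep, in the middle of its top. Origin: centre of the underside.
- holder_mouth (a point): Centre of the hole's mouth in the holder's top face (45 above the table). With the tool home its origin is 35 mm below this point.
- burr0 (a joint): Burr piece 0 of 12, a round-nosed steel lobe, 1.5 to 6.5 mm below the rim, on the side to which the socket is off-centre; the others follow every 30 degrees counter-clockwise from above. Slides radially outward: 0 = 3 mm into the bore (starts 0 to 0.001), 0.003 = flush with the bore wall, 0.004 = stop. Stays where pushed (dry friction 1.5 N); above 0.002 counts as flush.
- burr1 (a joint): Burr piece 1, 30 degrees on from burr0; otherwise as burr0.
- burr2 (a joint): Burr piece 2, 60 degrees on from burr0; otherwise as burr0.
- burr3 (a joint): Burr piece 3, 90 degrees on from burr0; otherwise as burr0.
- burr4 (a joint): Burr piece 4, 120 degrees on from burr0; otherwise as burr0.
- burr5 (a joint): Burr piece 5, 150 degrees on from burr0; otherwise as burr0.
- burr6 (a joint): Burr piece 6, 180 degrees on from burr0; otherwise as burr0.
- burr7 (a joint): Burr piece 7, 210 degrees on from burr0; otherwise as burr0.
- burr8 (a joint): Burr piece 8, 240 degrees on from burr0; otherwise as burr0.
- burr9 (a joint): Burr piece 9, 270 degrees on from burr0; otherwise as burr0.
- burr10 (a joint): Burr piece 10, 300 degrees on from burr0; otherwise as burr0.
- burr11 (a joint): Burr piece 11, 330 degrees on from burr0; otherwise as burr0.
- bottle: Clear water bottle, diameter 64, 190 tall, bystander. Origin: centre of the underside.
- dispenser: Black desk tape dispenser with its roll, 150 x 60 x 95 high, bystander. Origin: centre of the underside.
- blackbox: Plain black box 120 x 140 x 80 high, bystander. Origin: centre of the underside.
- endcap: Black rubber tube plug, diameter 52, 24 tall, bystander. Origin: centre of the underside.
Not all that is in view belongs to the job. There is more than one size of the tool; the one meant has the size given above.

How it is judged:
By the outcome, as a careful person would: the job done as asked, in the order asked, and still so for the second after the job is handed in, with the robot touching nothing.
It also fails if it takes over 72 s, if anything falls off the work surface, if the arm or the gripper's body presses on something with over 40 N, if the wrist force passes 120 N, or if a joint passes its speed limit or range.

### The arm

A 6-joint arm with a two-finger parallel gripper is mounted at the origin on the work surface. World frame = base frame: x ahead of the robot, y to its left, z up, the work surface at z = 0. Lengths are in m, angles in rad, forces in N, time in s.
With the tool pointing down it reaches from about 0.4 to 0.925 m from the base axis. Payload 3.4 kg.
Tool frame: the origin (TCP) lies at the very end of the fingers, on their centre line; the grasp point (between the pads) lies robot.tcp_to_grasp behind it (robot.tcp_to_grasp is the distance from the TCP to the grasp point, in m); z points along the fingers, y is the direction in which the jaws open and shut (so a half turn about z gives the same grasp; the last joint's range is limited). The gripper opens to 85 mm and grips with 20 to 120 N. Pads are 22 mm wide; open, the fingers measure 114 mm over their backs; the gripper's body (76 mm by 85 mm) begins 54 mm behind the grasp point. The pads swing forward as they close: fully open they stand 13 mm farther back than shut.
Start: joints at [-1.385, 0.307, 1.506, -0, 1.328, -0.073], TCP at [0.148, -0.556, 0.231] pointing down, gripper open.
Joint ranges: [-3.12, 3.12], [-1.05, 2.28], [0.14, 2.33], [-1.42, 4.57], [0.1, 2.73], [-2.68, 2.68]. Speed limits (rad/s): [2.57, 2.57, 3.14, 3.14, 3.14, 3.14].

### API

Orientations are given as a rotation vector (axis times angle).
In Python, from plant import robot gives the robot as it stands.
- The arm moves only by the tool drive_tool, never from a script. Its arguments are lists of equal length, an entry for each row: "rot": the turn, a rotation vector about the tool's x, y, z in rad, a list of three; "linear": the shift along the tool's x, y, z in mm, a list of three; "hand": the finger opening in mm, from 0 to 85.4. A call has 1 to 10 rows; each row is the pose to reach, as a shift and turn from the pose measured when the call began, along the tool's axes at that moment; what a row does not reach only later rows make up. A row lasts 1/8 s, in which the tool goes at most 62.5 mm and 10.7 degrees, less where a joint would pass 70% of its speed; a pose out of reach is approached as far as the arm can. A call with a gripper value outside its range is refused whole. The fingers move at their own pace and stop on an object; "grip_force" is the grip in N (left out, the last holds). Time passes only in rows, so rows that repeat a pose let the fingers close. It gives the time, the measured TCP pose, the force and the opening at its end, in the units of the state.
- robot.get_state(): the state, without advancing time (a new reading comes with each control period).
- robot.snapshot(name): name is "side" or "top" or "wrist"; returns the picture (400x640x3 uint8, red, green, blue); there is no depth.
- robot.camera_model(name): a dict with "camera_matrix" (3x3 intrinsics, pixels), "cam_to_world" (4x4, takes a point from camera to world coordinates). Camera axes: x right, y down, z forward; pixel columns grow to the right and rows downward; lengths in m; the calibration is good to about 2 mm. A picture is of the moment at which its call begins: read the wrist's pose just before it. camera_model takes no time and is no camera call; for the wrist camera it gives the pose at the moment of the call.
- robot.job_done(): hands the job in, once; it reports no verdict.
The state is a dict: "clock": time; "joints": joint angles; "joint_vel": joint speeds; "effort": joint torques, N m; "tool_pos": TCP position; "tcp_rot": TCP orientation; "wrist_force": force on the tool from outside, world axes, zero at the start; "wrist_torque": the same for the moment, N m; "finger_gap": finger opening in m.
Only numpy, scipy, OpenCV 4.12 (cv2) and the standard library are available. Lean on these libraries where they do the work, as an engineer would, in place of code of your own. Each camera call takes 0.05 s, during which the arm holds its last target.

## Working session

There is one attempt and no reset: what is moved stays moved. The work goes in short steps, Python scripts to look and compute and a tool call to move; the robot and the scene stay as the last step left them, time stands still between calls to the robot, and variables do not carry over. Pictures are saved under pics/ and viewed, and the job is handed in when it is done.

Besides the shell and the picture viewer there is one more tool, called after "Emit:" by a JSON object that holds its "fn" and its "kwargs". drive_tool: Moves the arm, as the interface text tells. Its arguments: {"type":"object","properties":{"rot":{"type":"array"},"linear":{"type":"array"},"hand":{"type":"array"},"grip_force":{"type":"number"}},"required":["rot","linear","hand"]}

```bash
ls; mkdir -p pics; python3 - <<'E'
from plant import robot
import cv2
print(robot.get_state(), robot.tcp_to_grasp)
for n in ["side","top","wrist"]:
    m=robot.camera_model(n); print(n,m)
    cv2.imwrite(f"pics/{n}0.png",robot.snapshot(n)[:,:,::-1])
E
```

```text
pics
{'clock': 0.0, 'joints': array([-1.38453058e+00,  3.07590338e-01,  1.50767456e+00, -8.91698838e-06,
        1.32839789e+00, -7.34937525e-02]), 'joint_vel': array([ 0.00147236, -0.00065495,  0.00018348,  0.00033991, -0.00091243,
       -0.00020964]), 'effort': array([-1.77811085e-03, -4.57551348e+01, -2.51915449e+01, -2.14604552e-04,
        1.31165085e-02,  1.03840239e-05]), 'tool_pos': array([ 0.14753474, -0.55502831,  0.23037067]), 'tcp_rot': array([-3.11308312e+00, -4.06618793e-01,  1.96699256e-04]), 'wrist_force': array([0.21436426, 0.27230671, 0.31190891]), 'wrist_torque': array([-0.0013392 ,  0.00045301, -0.03907613]), 'finger_gap': 0.08547973239423562} 0.0187
side {'camera_matrix': array([[384.29227249,   0.        , 322.98645292],
       [  0.        , 384.29227249, 201.04254156],
       [  0.        ,   0.        ,   1.        ]]), 'cam_to_world': array([[-0.87473407, -0.2916166 ,  0.38704014,  0.18645338],
       [-0.48459981,  0.52336977, -0.70089023,  0.68023271],
       [ 0.00182611, -0.80065214, -0.59912672,  0.67873206],
       [ 0.        ,  0.        ,  0.      
[... 295 characters left out ...]
],
       [-9.99877098e-01, -1.53224884e-02,  3.31822677e-03,
        -1.90559863e-02],
       [-1.88118596e-05, -2.10480343e-01, -9.77598090e-01,
         1.25644443e+00],
       [ 0.00000000e+00,  0.00000000e+00,  0.00000000e+00,
         1.00000000e+00]])}
wrist {'camera_matrix': array([[288.87870477,   0.        , 321.14212038],
       [  0.        , 288.87870477, 199.25012805],
       [  0.        ,   0.        ,   1.        ]]), 'cam_to_world': array([[ 0.25709278, -0.93031018, -0.26158416,  0.21309426],
       [-0.96638489, -0.2480221 , -0.0677147 , -0.5372089 ],
       [-0.00188297,  0.27019994, -0.96280239,  0.37327369],
       [ 0.        ,  0.        ,  0.        ,  1.        ]])}
```

View pics/side0.png

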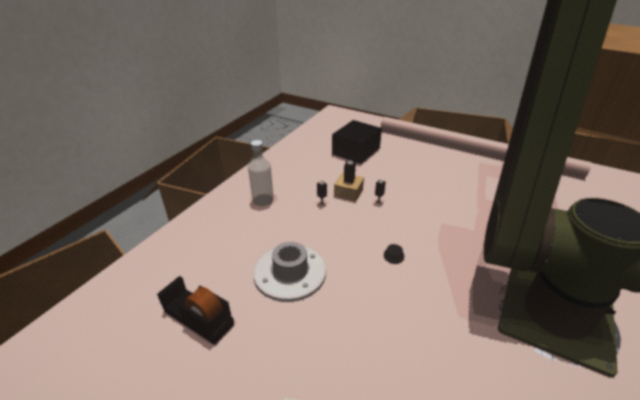

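View pics/top0.png

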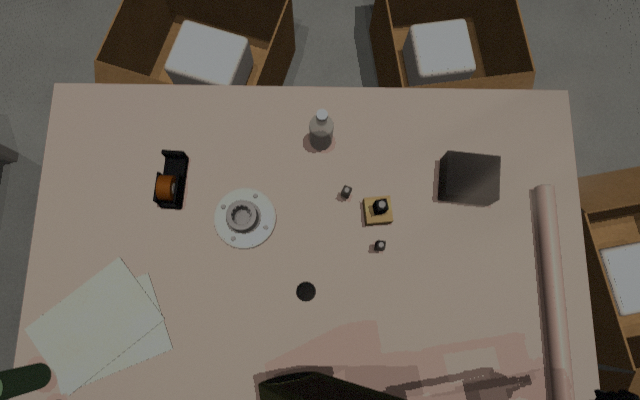

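View pics/wrist0.png

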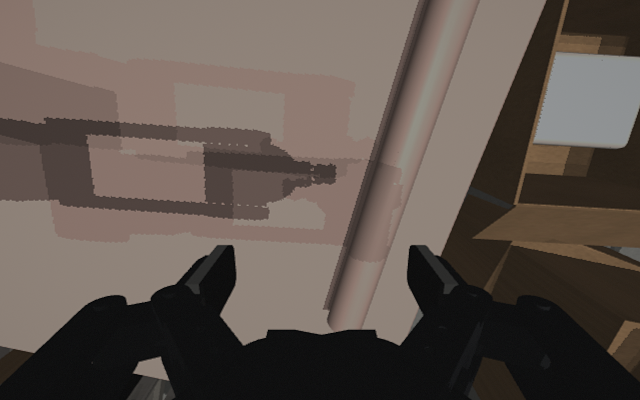

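The side view shows the foot at (290,262) and the holder with its tool at (350,185), with a smaller look-alike tool on each side of it. In the top view the plate is at (245,218) and the holder at (378,210). Next I'll measure these.

```bash
cat > h.py <<'E'
import numpy as np, cv2
from plant import robot
from scipy.spatial.transform import Rotation as R
def ray(m,px):
    K=m["camera_matrix"];T=m["cam_to_world"]
    d=T[:3,:3]@np.linalg.solve(K,np.array([px[0],px[1],1.0])); return T[:3,3],d
def onz(m,px,z):
    o,d=ray(m,px); return o+d*(z-o[2])/d[2]
def proj(m,p):
    T=m["cam_to_world"];q=T[:3,:3].T@(np.asarray(p)-T[:3,3]);q=m["camera_matrix"]@q;return q[:2]/q[2]
def local(p):  # world point -> mm shift in tool axes
    s=robot.get_state(); return R.from_rotvec(s["tcp_rot"]).as_matrix().T@(np.asarray(p)-s["tool_pos"])*1000
def st():
    s=robot.get_state(); M=R.from_rotvec(s["tcp_rot"]).as_matrix()
    print("t",round(float(s["clock"]),2),"pos",s["tool_pos"].round(4),"F",s["wrist_force"].round(2),"T",s["wrist_torque"].round(2),"gap",round(s["finger_gap"]*1000,1),"x",M[:,0].round(3),"z",M[:,2].round(4))
E
python3 - <<'E'
from h import *
top=cv2.imread("pics/top0.png");side=cv2.imread("pics/side0.png")
mt,ms=robot.camera_model("top"),robot.camera_model("side")
for n,im,m,(u,v) in(("top",top,mt,(378,210)),("side",side,ms,(349,187))):
    hsv=cv2.cvtColor(im,cv2.COLOR_BGR2HSV)
    roi=hsv[v-35:v+35,u-40:u+40]; print(n,hsv[v+8,u+10-20],hsv[v+8,u])
    mask=((roi[...,0]>12)&(roi[...,0]<32)&(roi[...,1]>90)&(roi[...,2]>60)).astype(np.uint8)
    ys,xs=np.nonzero(mask);print(len(xs),xs.min()+u-40,xs.max()+u-40,ys.min()+v-35,ys.max()+v-35)
    cs,_=cv2.findContours(mask,cv2.RETR_EXTERNAL,cv2.CHAIN_APPROX_NONE)
    c=max(cs,key=cv2.contourArea)
    r=cv2.minAreaRect(c);print(r, np.array([onz(m,p+np.array([u-40,v-35]),0.045) for p in cv2.boxPoints(r)]).round(4))
# plate
hsv=cv2.cvtColor(top,cv2.COLOR_BGR2HSV)
print([top[218,x] .tolist() for x in range(205,285,5)])
print([top[y,245] .tolist() for y in range(180,256,5)])
cv2.imwrite("pics/zoom_a.png",cv2.resize(top[170:270,200:420],None,fx=3.6,fy=3.6,interpolation=cv2.INTER_CUBIC))
cv2.imwrite("pics/zoom_b.png",cv2.resize(side[130:310,240:420],None,fx=3.3,fy=3.3,interpolation=cv2.INTER_CUBIC))
for px,z in(((245,218),.016),((378,210),.045),((346,192),.06),((380,245),.06),((306,291),.024)): print(px,onz(mt,px,z).round(3))
for px,z in(((290,270),.016),((349,187),.045),((322,190),.04),((380,188),.04)): print(px,onz(ms,px,z).round(3))
E
```

```text
top [ 19 111 135] [ 18 106 139]
504 363 392 196 224
((39.64616394042969, 34.669227600097656), (26.543432235717773, 26.667465209960938), 82.87498474121094) [[ 0.6051 -0.1461  0.045 ]
 [ 0.6153 -0.2167  0.045 ]
 [ 0.5443 -0.224   0.045 ]
 [ 0.5344 -0.1543  0.045 ]]
side [ 15 106  77] [14 99 75]
497 335 362 173 199
((38.82303237915039, 34.26685333251953), (26.458471298217773, 24.13492202758789), 12.994616508483887) [[ 0.5868 -0.0984  0.045 ]
 [ 0.6298 -0.2152  0.045 ]
 [ 0.547  -0.2233  0.045 ]
 [ 0.5117 -0.1082  0.045 ]]
[[122, 132, 145], [121, 132, 144], [138, 146, 143], [141, 146, 145], [137, 143, 140], [111, 116, 120], [96, 99, 103], [112, 115, 122], [115, 120, 124], [102, 107, 111], [104, 108, 113], [117, 121, 125], [143, 145, 142], [143, 146, 144], [127, 135, 142], [120, 130, 142]]
[[121, 131, 143], [120, 132, 142], [136, 144, 144], [139, 145, 143], [124, 130, 130], [94, 99, 104], [90, 94, 98], [109, 114, 118], [114, 117, 122], [114, 118, 122], [43, 46, 47], [145, 146, 145], [147, 148, 146], [146, 147, 144], [119, 131, 142], [120, 132, 144]]
(245, 218) [0.552 0.169 0.016]
(378, 210) [ 0.574 -0.186  0.045]
(346, 192) [ 0.618 -0.1    0.06 ]
(380, 245) [ 0.479 -0.188  0.06 ]
(306, 291) [0.361 0.001 0.024]
(290, 270) [0.552 0.176 0.016]
(349, 187) [ 0.563 -0.157  0.045]
(322, 190) [ 0.627 -0.112  0.04 ]
(380, 188) [ 0.485 -0.203  0.04 ]
```

View pics/zoom_a.png

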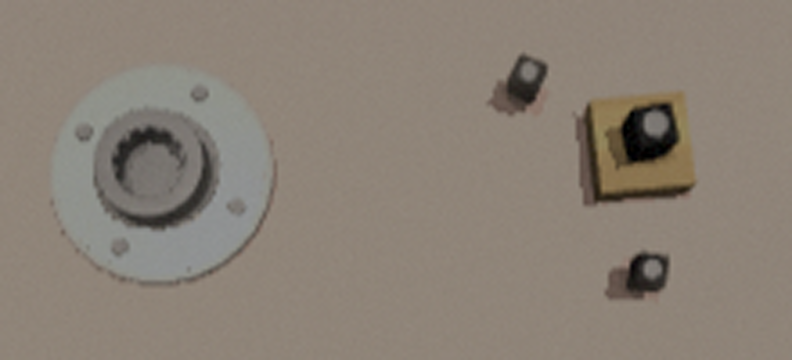

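View pics/zoom_b.png

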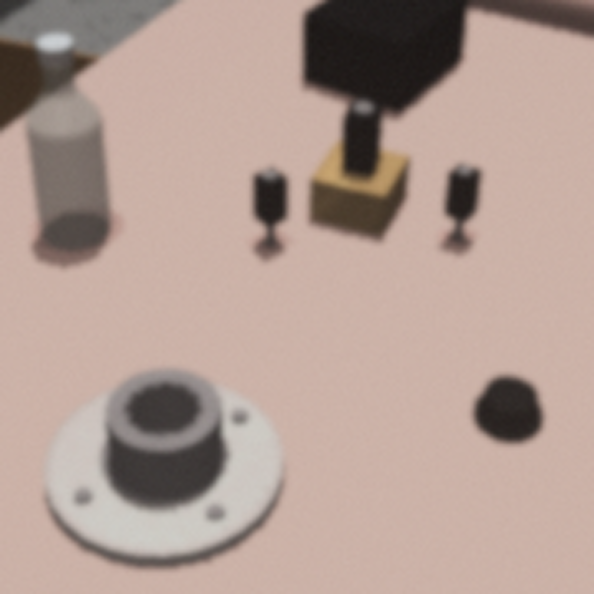

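```bash
python3 - <<'E'
from h import *
st()
s=robot.get_state();M=R.from_rotvec(s["tcp_rot"]).as_matrix();print(M.round(3))
c=robot.camera_model("wrist")["cam_to_world"];print((M.T@c[:3,:3]).round(3),(M.T@(c[:3,3]-s["tool_pos"])).round(4))
print(local([.50,-.17,.30]))
E
```

```text
t 0.15 pos [ 0.1476 -0.5552  0.2306] F [ 0.47 -0.5  -0.16] T [ 0.01  0.01 -0.01] gap 85.3 x [0.966 0.257 0.   ] z [-3.0e-04  1.6e-03 -1.0e+00]
[[ 0.966  0.257 -0.   ]
 [ 0.257 -0.966  0.002]
 [ 0.    -0.002 -1.   ]]
[[ 0.    -0.963 -0.27 ]
 [ 1.     0.     0.   ]
 [-0.    -0.27   0.963]] [ 0.0679 -0.0007 -0.1428]
[ 439.54241226 -281.8411576   -68.90461689]
```

Emit:
{"fn": "drive_tool", "kwargs": {"rot": [[0, 0, 0], [0, 0, 0], [0, 0, 0], [0, 0, 0], [0, 0, 0], [0, 0, 0], [0, 0, 0], [0, 0, 0], [0, 0, 0], [0, 0, 0]], "linear": [[45, -26, -20], [90, -52, -40], [140, -80, -50], [190, -110, -50], [240, -140, -50], [290, -170, -50], [340, -200, -50], [390, -230, -50], [443, -260, -50], [443, -260, -50]], "hand": [85, 85, 85, 85, 85, 85, 85, 85, 85, 85]}}

```text
clock: 1.4
tool_pos: [0.5115, -0.1869, 0.2806]
tcp_rot: [-3.111, -0.416, -0.001]
wrist_force: [-0.7, -0.2, 0.9]
finger_gap: 0.0847
```

```bash
python3 - <<'E'
from h import *
st()
im=robot.snapshot("wrist")[:,:,::-1];cv2.imwrite("pics/w1.png",im);m=robot.camera_model("wrist");np.savez("w1.npz",K=m["camera_matrix"],T=m["cam_to_world"])
st()
E
```

```text
t 1.4 pos [ 0.5115 -0.1869  0.2806] F [-0.7  -0.22  0.86] T [-0.    0.01  0.01] gap 84.7 x [0.965 0.263 0.001] z [ 2.0e-04  2.9e-03 -1.0e+00]
t 1.45 pos [ 0.5097 -0.1886  0.2805] F [-0.09 -0.79 -0.3 ] T [ 0.    0.03 -0.04] gap 84.8 x [ 0.965  0.261 -0.001] z [-0.0014  0.0018 -1.    ]
```

View pics/w1.png

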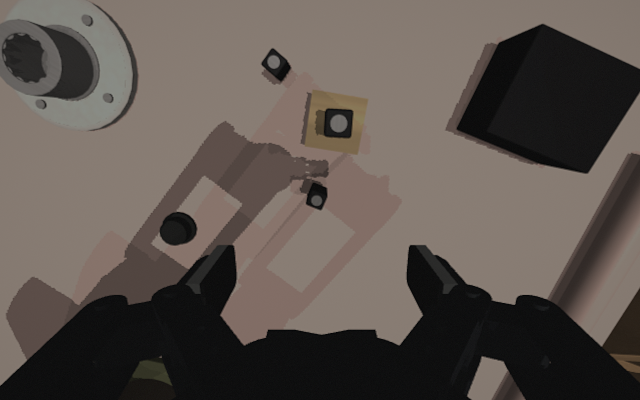

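The wrist view shows the holder at about (337,122) with the tool's handle top, light dot at (339,124). The foot is at upper left, with the socket mouth at (22,60). Now to refine.

```bash
python3 - <<'E'
from h import *
im=cv2.imread("pics/w1.png");d=np.load("w1.npz");m={"camera_matrix":d["K"],"cam_to_world":d["T"]}
hsv=cv2.cvtColor(im,cv2.COLOR_BGR2HSV)
x0,y0,x1,y1=290,75,385,170
roi=hsv[y0:y1,x0:x1]
wood=((roi[...,0]>12)&(roi[...,0]<32)&(roi[...,1]>85)&(roi[...,2]>110)).astype(np.uint8)
c=max(cv2.findContours(wood,cv2.RETR_EXTERNAL,cv2.CHAIN_APPROX_NONE)[0],key=cv2.contourArea)
r=cv2.minAreaRect(c);b=cv2.boxPoints(r)+[x0,y0];print("wood",r)
w=np.array([onz(m,p,.045) for p in b]);print(w.round(4),"mean",w.mean(0).round(4),[np.linalg.norm(w[i]-w[i-1]).round(4) for i in range(4)],[np.degrees(np.arctan2(*(w[i]-w[i-1])[[1,0]])).round(1) for i in range(4)])
blk=(roi[...,2]<55).astype(np.uint8)
c=max(cv2.findContours(blk,cv2.RETR_EXTERNAL,cv2.CHAIN_APPROX_NONE)[0],key=cv2.contourArea)
print("blk",cv2.minAreaRect(c), cv2.boundingRect(c))
cir=((roi[...,2]>90)&(roi[...,1]<60)).astype(np.uint8)
n,l,s,ce=cv2.connectedComponentsWithStats(cir)
for i in range(1,n):
    if s[i,4]>30: print("cir",s[i],ce[i]+[x0,y0],onz(m,ce[i]+[x0,y0],.105).round(4))
z=cv2.resize(im[y0:y1,x0:x1],None,fx=6,fy=6,interpolation=cv2.INTER_CUBIC);z=cv2.convertScaleAbs(z,alpha=1.6,beta=10)
cv2.imwrite("pics/z1.png",z)
E
```

```text
wood ((45.10810852050781, 46.851348876953125), (55.40245819091797, 56.55324935913086), 9.462322235107422)
[[ 0.5362 -0.156   0.045 ]
 [ 0.6048 -0.1505  0.045 ]
 [ 0.6122 -0.2185  0.045 ]
 [ 0.5435 -0.2276  0.045 ]] mean [ 0.5742 -0.1882  0.045 ] [np.float64(0.072), np.float64(0.0688), np.float64(0.0684), np.float64(0.0693)] [np.float64(95.8), np.float64(4.6), np.float64(-83.8), np.float64(-172.4)]
blk ((47.59117889404297, 47.81470489501953), (27.53404426574707, 28.224313735961914), 4.398705005645752) (34, 34, 29, 29)
cir [   0    0   95   95 5411] [339.84383663 120.87414526] [ 0.5774 -0.1897  0.105 ]
cir [ 41  40  16  17 220] [338.39090909 122.90454545] [ 0.575  -0.1888  0.105 ]
```

View pics/z1.png

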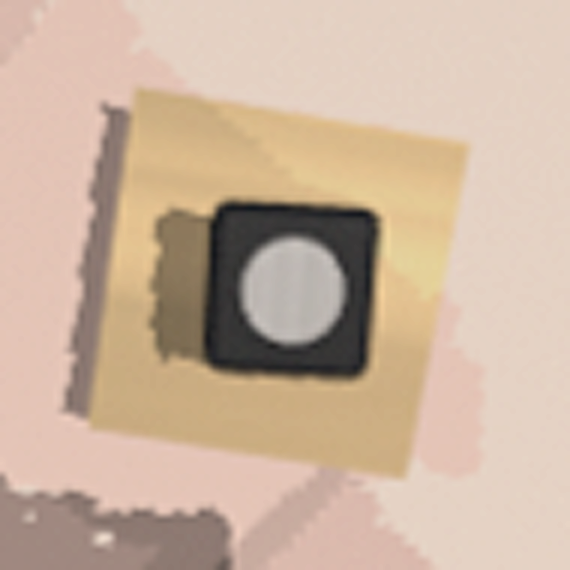

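```bash
python3 - <<'E'
from h import *
st(); print(local([.575,-.1886,.15]),local([.575,-.1886,.058]))
E
```

```text
t 1.45 pos [ 0.5097 -0.1886  0.2805] F [-0.09 -0.79 -0.3 ] T [ 0.    0.03 -0.04] gap 84.8 x [ 0.965  0.261 -0.001] z [-0.0014  0.0018 -1.    ]
[ 63.10154661  17.32961792 130.37143001] [ 63.18599121  17.52098829 222.37119222]
```

Emit:
{"fn": "drive_tool", "kwargs": {"rot": [[0, 0, 0.055], [0, 0, 0.055], [0, 0, 0.055], [0, 0, 0.055], [0, 0, 0.055]], "linear": [[30, 8, 50], [50, 14, 90], [63, 17.4, 115], [63, 17.4, 115], [63, 17.4, 115]], "hand": [85, 85, 85, 85, 85]}}

```text
clock: 2.08
tool_pos: [0.5742, -0.1898, 0.1662]
tcp_rot: [-3.123, -0.325, 0.002]
wrist_force: [0.6, 0.8, 0.5]
finger_gap: 0.0851
```

```bash
python3 - <<'E'
from h import *
st(); print(local([.575,-.1886,.058]))
im=robot.snapshot("wrist")[:,:,::-1];cv2.imwrite("pics/w2.png",im)
st()
E
```

```text
t 2.08 pos [ 0.5742 -0.1898  0.1662] F [0.6  0.8  0.54] T [-0.    0.03  0.02] gap 85.1 x [ 0.979  0.206 -0.001] z [-0.0013  0.0013 -1.    ]
[  1.110437    -0.89163452 108.21553358]
t 2.12 pos [ 0.5746 -0.1898  0.1668] F [-0.15  0.08  0.05] T [-0.01 -0.01 -0.06] gap 85.1 x [0.978 0.206 0.   ] z [-0.e+00  8.e-04 -1.e+00]
```

View pics/w2.png

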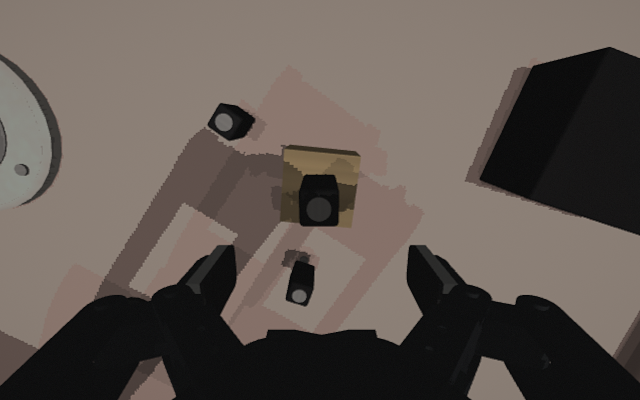

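Emit:
{"fn": "drive_tool", "kwargs": {"rot": [[0, 0, 0], [0, 0, 0], [0, 0, 0], [0, 0, 0], [0, 0, 0]], "linear": [[1, -0.9, 35], [1, -0.9, 70], [1, -0.9, 100], [1, -0.9, 108], [1, -0.9, 108]], "hand": [85, 85, 85, 85, 85]}}

```text
clock: 2.75
tool_pos: [0.5757, -0.189, 0.0599]
tcp_rot: [-3.124, -0.326, -0.002]
wrist_force: [0.2, -0.1, 0.6]
finger_gap: 0.085
```

```bash
python3 - <<'E'
from h import *
st(); print(local([.575,-.1886,.058]))
im=robot.snapshot("wrist")[:,:,::-1];cv2.imwrite("pics/w3.png",im)
E
```

```text
t 2.75 pos [ 0.5757 -0.189   0.0599] F [ 0.22 -0.06  0.58] T [ 0.05  0.01 -0.03] gap 85.0 x [0.979 0.206 0.001] z [ 1.e-03  3.e-04 -1.e+00]
[-0.59458318 -0.52527438  1.85697179]
```

View pics/w3.png

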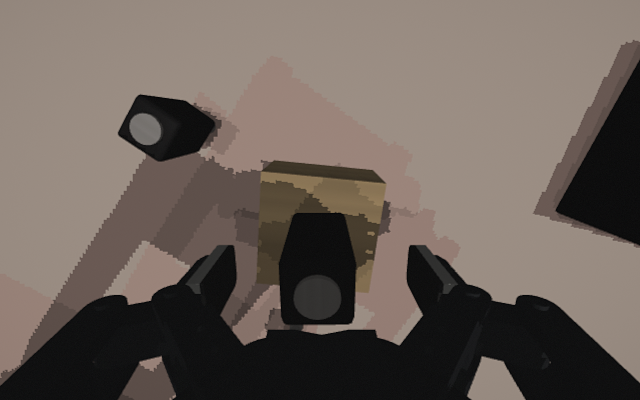

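Emit:
{"fn": "drive_tool", "kwargs": {"rot": [[0, 0, 0], [0, 0, 0], [0, 0, 0], [0, 0, 0], [0, 0, 0], [0, 0, 0]], "linear": [[-0.6, -0.5, 1.5], [-0.6, -0.5, 1.5], [-0.6, -0.5, 1.5], [-0.6, -0.5, 1.5], [-0.6, -0.5, 1.5], [-0.6, -0.5, 1.5]], "hand": [25, 25, 25, 25, 25, 25], "grip_force": 90}}

```text
clock: 3.55
tool_pos: [0.5761, -0.1889, 0.0596]
tcp_rot: [3.124, 0.325, 0.005]
wrist_force: [-0.6, 0.4, 5.0]
finger_gap: 0.0292
```

```bash
python3 - <<'E'
from h import *
st()
E
```

```text
t 3.55 pos [ 0.5761 -0.1889  0.0596] F [-0.61  0.4   4.97] T [0.11 0.14 0.02] gap 29.2 x [0.979 0.206 0.003] z [ 3.4e-03 -5.0e-04 -1.0e+00]
```

Emit:
{"fn": "drive_tool", "kwargs": {"rot": [[0, 0, 0], [0, 0, 0], [0, 0, 0], [0, 0, 0], [0, 0, 0], [0, 0, 0], [0, 0, 0], [0, 0, 0], [0, 0, 0], [0, 0, 0]], "linear": [[0, 0, -20], [0, 0, -60], [0, 0, -110], [-1, -50, -140], [-1, -105, -140], [-2, -160, -140], [-2, -220, -140], [-2, -280, -140], [-2, -340, -140], [-2, -357, -140]], "hand": [25, 25, 25, 25, 25, 25, 25, 25, 25, 25], "grip_force": 90}}

```text
clock: 4.8
tool_pos: [0.4984, 0.163, 0.1986]
tcp_rot: [3.124, 0.332, 0.003]
wrist_force: [-0.1, -0.3, -1.7]
finger_gap: 0.0293
```

Emit:
{"fn": "drive_tool", "kwargs": {"rot": [[0, 0, 0]], "linear": [[0, 0, 0]], "hand": [25]}}

```text
clock: 4.92
tool_pos: [0.4979, 0.1635, 0.1982]
tcp_rot: [3.123, 0.336, 0.002]
wrist_force: [0.1, -0.7, -2.1]
finger_gap: 0.0292
```

```bash
python3 - <<'E'
from h import *
st()
m=robot.camera_model("wrist");im=robot.snapshot("wrist")[:,:,::-1];cv2.imwrite("pics/w4.png",im);np.savez("w4.npz",K=m["camera_matrix"],T=m["cam_to_world"])
st()
E
```

```text
t 4.92 pos [0.4979 0.1635 0.1982] F [ 0.09 -0.71 -2.11] T [ 0.01 -0.05 -0.01] gap 29.2 x [0.977 0.212 0.001] z [ 1.1e-03 -9.0e-04 -1.0e+00]
t 4.97 pos [0.498  0.1629 0.1982] F [-0.3   0.24 -0.78] T [-0.02 -0.01  0.03] gap 29.6 x [0.977 0.211 0.001] z [ 8.e-04 -9.e-04 -1.e+00]
```

View pics/w4.png

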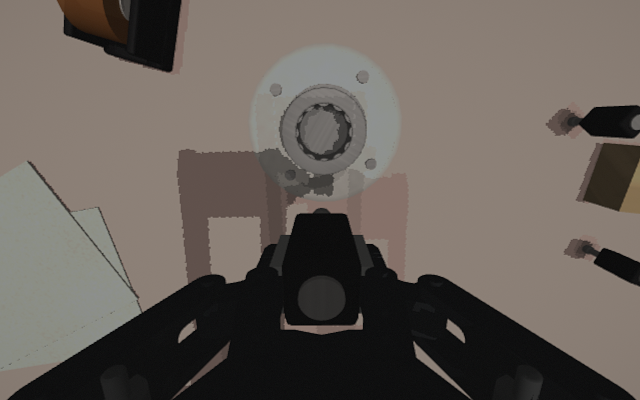

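The tool is held upright (head tip at (321,212)). The plate is centred near (325,122) and the socket near (324,130). Next I'll measure the rim circle.

```bash
python3 - <<'E'
from h import *
im=cv2.imread("pics/w4.png");z=cv2.resize(im[40:205,240:410],None,fx=3.5,fy=3.5,interpolation=cv2.INTER_CUBIC)
cv2.imwrite("pics/z4.png",cv2.convertScaleAbs(z,alpha=1.5,beta=0))
print(im[130,262:400:3].sum(1)//3)
print(im[130,262:400:3,0].astype(int)-im[130,262:400:3,2])
E
```

```text
[135 137 137 136 137 139  77 103 106 111 113  90  62  90  93 107 104 108
 108 108 110 109 111 107 110  71  63  61  61  82  83 112 112 112 110 144
 143 143 144 143 142 143 142 142 143 141]
[-13 -11 -10 -10 -11 -11  -7  -7  -6  -7  -7  -5  -4  -5  -5  -7  -7  -7
  -6  -6  -7  -7  -6  -6  -8  -4  -3  -3  -4  -4  -5  -7  -7  -6  -7  -2
   1   0   0   0  -1   0  -1  -1  -2  -5]
```

View pics/z4.png

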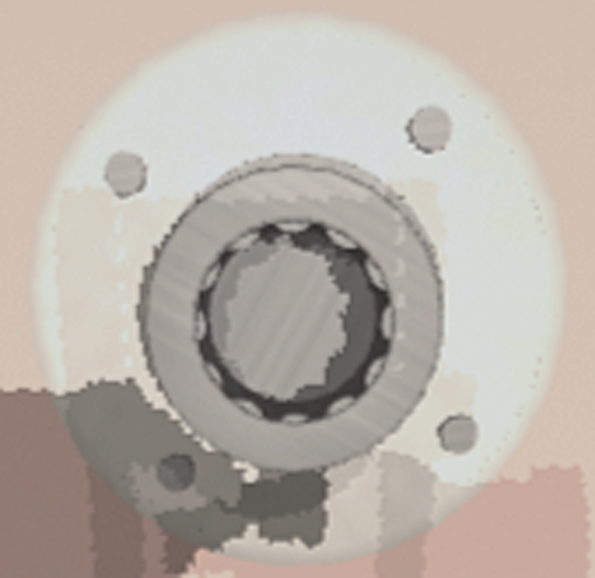

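```bash
python3 - <<'E'
from h import *
d=np.load("w4.npz");m={"camera_matrix":d["K"],"cam_to_world":d["T"]}
f=lambda x,y:onz(m,(240+(x+.5)/3.5-.5,40+(y+.5)/3.5-.5),.066)
for n,q in(("in",[(198,318),(394,318),(296,222),(296,420)]),("out",[(147,318),(441,318),(294,168),(294,470)])):
    p=np.array([f(*a) for a in q]);c=(p[0]+p[1]+p[2]+p[3])/4
    print(n,p.round(4).tolist(),"c",c.round(4),np.linalg.norm(p[0]-p[1]).round(4),np.linalg.norm(p[2]-p[3]).round(4))
g=lambda x,y:onz(m,(240+(x+.5)/3.5-.5,40+(y+.5)/3.5-.5),.016)
p=np.array([g(*a) for a in [(36,290),(563,290),(300,15),(300,563)]]);print(p.round(4),np.linalg.norm(p[0]-p[1]),np.linalg.norm(p[2]-p[3]),p[:2].mean(0),p[2:].mean(0))
# tool head tip at bottom pixel row?
im=cv2.imread("pics/w4.png");cv2.imwrite("pics/z4b.png",cv2.convertScaleAbs(cv2.resize(im[195:330,260:385],None,fx=4,fy=4,interpolation=cv2.INTER_CUBIC),alpha=2))
st();
E
```

```text
in [[0.5486, 0.1988, 0.066], [0.5596, 0.148, 0.066], [0.5777, 0.1786, 0.066], [0.5277, 0.1676, 0.066]] c [0.5534 0.1733 0.066 ] 0.0519 0.0512
out [[0.5457, 0.212, 0.066], [0.5623, 0.1359, 0.066], [0.5904, 0.1819, 0.066], [0.5141, 0.1652, 0.066]] c [0.5531 0.1737 0.066 ] 0.0779 0.078
[[0.5434 0.2532 0.016 ]
 [0.5782 0.0932 0.016 ]
 [0.6362 0.1898 0.016 ]
 [0.4747 0.154  0.016 ]] 0.16377450289961817 0.16534207393530512 [0.56081815 0.17317855 0.016     ] [0.55544473 0.17185068 0.016     ]
t 4.97 pos [0.498  0.1629 0.1982] F [-0.3   0.24 -0.78] T [-0.02 -0.01  0.03] gap 29.6 x [0.977 0.211 0.001] z [ 8.e-04 -9.e-04 -1.e+00]
```

View pics/z4b.png

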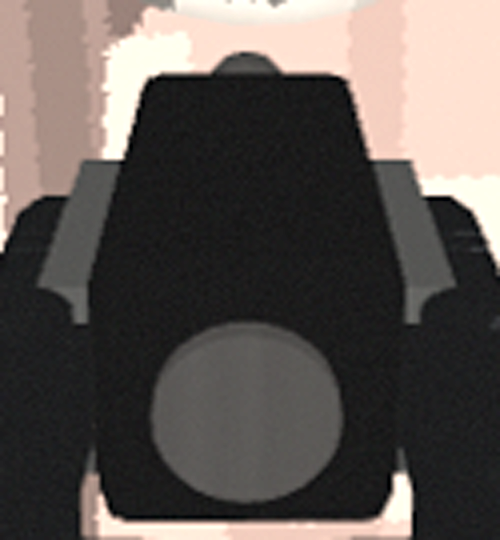

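```bash
python3 - <<'E'
from h import *
d=np.load("w4.npz");m={"camera_matrix":d["K"],"cam_to_world":d["T"]}
M=R.from_rotvec(robot.get_state()["tcp_rot"]).as_matrix();p0=np.array([.4979,.1635,.1982])
u=lambda x,y:(260+(x+.5)/4-.5,195+(y+.5)/4-.5)
for n,px,dz in(("top",u(247,415),.0454),("head edge",u(247,52),-.0486),("head edge2",u(247,52),-.0406),("headL",u(213,72),-.0406),("headR",u(280,72),-.0406)):
    print(n,px,(M.T@(onz(m,px,p0[2]+dz)-p0)*1000).round(2))
E
```

```text
top (321.375, 298.375) [  0.67  -0.64 -45.4 ]
head edge (321.375, 207.625) [ 8.17 -0.57 48.6 ]
head edge2 (321.375, 207.625) [10.66 -0.58 40.61]
headL (312.875, 212.625) [ 7.16 -6.26 40.6 ]
headR (329.625, 212.625) [ 7.17  4.94 40.61]
```

```bash
python3 - <<'E'
from h import *
st(); print(local([.5525,.1726,.1058]))
E
```

```text
t 4.97 pos [0.498  0.1629 0.1982] F [-0.3   0.24 -0.78] T [-0.02 -0.01  0.03] gap 29.6 x [0.977 0.211 0.001] z [ 8.e-04 -9.e-04 -1.e+00]
[55.2826354   1.96460451 92.3913217 ]
```

Emit:
{"fn": "drive_tool", "kwargs": {"rot": [[0, 0, 0], [0, 0, 0], [0, 0, 0], [0, 0, 0], [0, 0, 0]], "linear": [[25, 1, 25], [50, 2, 50], [55.3, 2, 60], [55.3, 2, 60], [55.3, 2, 60]], "hand": [25, 25, 25, 25, 25]}}

```text
clock: 5.6
tool_pos: [0.5521, 0.1718, 0.1388]
tcp_rot: [3.123, 0.332, 0.001]
wrist_force: [-0.0, 0.4, -1.6]
finger_gap: 0.029
```

```bash
python3 - <<'E'
from h import *
st(); print(local([.5525,.1726,.1058]))
m=robot.camera_model("side");im=robot.snapshot("side")[:,:,::-1];cv2.imwrite("pics/s5.png",cv2.resize(im[180:310,230:360],None,fx=4.5,fy=4.5,interpolation=cv2.INTER_CUBIC))
st()
E
```

```text
t 5.6 pos [0.5521 0.1718 0.1388] F [-0.02  0.39 -1.57] T [ 0.04  0.03 -0.01] gap 29.0 x [0.978 0.211 0.   ] z [ 7.e-04 -1.e-03 -1.e+00]
[ 0.56900238 -0.69427286 32.99347592]
t 5.65 pos [0.5522 0.1721 0.1391] F [ 0.16  0.74 -2.44] T [ 0.01 -0.03 -0.03] gap 29.0 x [0.978 0.211 0.001] z [ 1.4e-03 -9.0e-04 -1.0e+00]
```

View pics/s5.png

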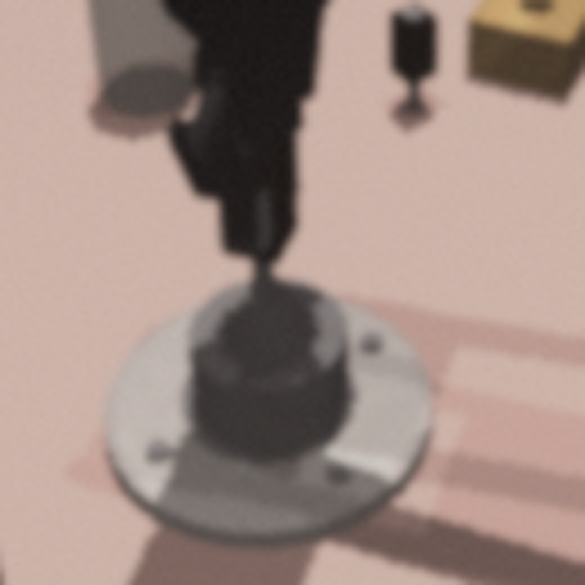

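The head hangs just above the mouth, roughly centred. Lowering it in.

Emit:
{"fn": "drive_tool", "kwargs": {"rot": [[0, 0, 0], [0, 0, 0], [0, 0, 0], [0, 0, 0], [0, 0, 0], [0, 0, 0]], "linear": [[0.4, -0.6, 8], [0.4, -0.6, 16], [0.4, -0.6, 22], [0.4, -0.6, 28], [0.4, -0.6, 33], [0.4, -0.6, 33]], "hand": [25, 25, 25, 25, 25, 25]}}

```text
clock: 6.4
tool_pos: [0.5522, 0.1727, 0.1055]
tcp_rot: [3.123, 0.333, 0.0]
wrist_force: [0.2, -0.2, -0.8]
finger_gap: 0.0289
```

```bash
python3 - <<'E'
from h import *
st(); print(local([.5525,.1726,.1058]))
E
```

```text
t 6.4 pos [0.5522 0.1727 0.1055] F [ 0.23 -0.17 -0.84] T [-0.03 -0.    0.01] gap 28.9 x [0.978 0.211 0.   ] z [ 4.0e-04 -1.1e-03 -1.0e+00]
[ 0.27844561  0.15462325 -0.33709093]
```

```bash
cat >> h.py <<'E'
C=np.array([.5525,.1726,.1058]); YAW=np.arctan2(.211,.978)
def P(r,th): # mm, world deg
    a=np.radians(th); return C+np.array([r*np.cos(a),r*np.sin(a),0])/1000
def where():
    s=robot.get_state(); q=(s["tool_pos"]-C)*1000; th=np.arctan2(q[1],q[0]); F=s["wrist_force"]
    M=R.from_rotvec(s["tcp_rot"]).as_matrix()
    er=np.array([np.cos(th),np.sin(th)]); et=np.array([-er[1],er[0]])
    print(f"t {s['clock']:.2f} r {np.hypot(q[0],q[1]):.2f} th {np.degrees(th):.1f} dz {q[2]:.2f} Fr {F[:2]@er:.1f} Ft {F[:2]@et:.1f} Fz {F[2]:.1f} T {s['wrist_torque'].round(2)} xyaw {np.degrees(np.arctan2(M[1,0],M[0,0])):.2f} tilt {M[:2,2].round(4)}")
def tg(*rt):
    for r,th in rt: print((r,th),local(P(r,th)).round(1).tolist())
E
python3 - <<'E'
from h import *
where(); tg((10,12),(15,12),(17,12),(18,12))
E
```

```text
t 6.40 r 0.32 th 163.2 dz -0.34 Fr -0.3 Ft 0.1 Fz -0.8 T [-0.03 -0.    0.01] xyaw 12.17 tilt [ 0.0004 -0.0011]
(10, 12) [10.3, 0.2, -0.3]
(15, 12) [15.3, 0.2, -0.3]
(17, 12) [17.3, 0.2, -0.3]
(18, 12) [18.3, 0.2, -0.3]
```

Emit:
{"fn": "drive_tool", "kwargs": {"rot": [[0, 0, 0], [0, 0, 0], [0, 0, 0], [0, 0, 0], [0, 0, 0]], "linear": [[5, 0.1, -0.3], [10, 0.2, -0.3], [13, 0.2, -0.3], [15, 0.2, -0.3], [15, 0.2, -0.3]], "hand": [25, 25, 25, 25, 25]}}

```text
clock: 7.02
tool_pos: [0.567, 0.1757, 0.1057]
tcp_rot: [3.123, 0.333, 0.0]
wrist_force: [0.9, -0.2, -1.1]
finger_gap: 0.0293
```

```bash
python3 - <<'E'
from h import *
where(); tg((16,12),(17,12))
E
```

```text
t 7.03 r 14.79 th 12.0 dz -0.06 Fr 0.8 Ft -0.4 Fz -1.1 T [ 0.01 -0.03  0.04] xyaw 12.17 tilt [ 0.0003 -0.0011]
(16, 12) [1.2, -0.0, -0.1]
(17, 12) [2.2, -0.0, -0.1]
```

Emit:
{"fn": "drive_tool", "kwargs": {"rot": [[0, 0, 0], [0, 0, 0], [0, 0, 0]], "linear": [[0.7, 0, 0], [1.5, 0, 0], [1.5, 0, 0]], "hand": [25, 25, 25]}}

```text
clock: 7.4
tool_pos: [0.5678, 0.1758, 0.1056]
tcp_rot: [3.123, 0.333, -0.002]
wrist_force: [-2.5, -0.7, -0.2]
finger_gap: 0.0292
```

```bash
python3 -c "
from h import *
where()"
```

```text
t 7.40 r 15.64 th 12.0 dz -0.19 Fr -2.6 Ft -0.2 Fz -0.2 T [-0.05  0.32 -0.04] xyaw 12.18 tilt [-0.0009 -0.0014]
```

Emit:
{"fn": "drive_tool", "kwargs": {"rot": [[0, 0, 0], [0, 0, 0], [0, 0, 0]], "linear": [[0.5, 0, 0], [1, 0, 0], [1, 0, 0]], "hand": [25, 25, 25]}}

```text
clock: 7.78
tool_pos: [0.5687, 0.1761, 0.1056]
tcp_rot: [3.123, 0.333, -0.002]
wrist_force: [-2.5, -0.4, -1.2]
finger_gap: 0.0293
```

```bash
python3 -c "
from h import *
where()"
```

```text
t 7.78 r 16.59 th 12.0 dz -0.25 Fr -2.5 Ft 0.1 Fz -1.2 T [-0.04  0.29 -0.03] xyaw 12.18 tilt [-0.0011 -0.0014]
```

Emit:
{"fn": "drive_tool", "kwargs": {"rot": [[0, 0, 0], [0, 0, 0], [0, 0, 0]], "linear": [[0.5, 0, 0], [1, 0, 0], [1, 0, 0]], "hand": [25, 25, 25]}}

```text
clock: 8.15
tool_pos: [0.5697, 0.1763, 0.1055]
tcp_rot: [3.123, 0.333, -0.002]
wrist_force: [-1.0, -0.4, -0.2]
finger_gap: 0.0291
```

```bash
python3 -c "
from h import *
where()"
```

```text
t 8.15 r 17.64 th 12.1 dz -0.27 Fr -1.1 Ft -0.2 Fz -0.2 T [-0.09  0.26  0.1 ] xyaw 12.17 tilt [-0.0011 -0.0014]
```

Emit:
{"fn": "drive_tool", "kwargs": {"rot": [[0, 0, 0], [0, 0, 0], [0, 0, 0]], "linear": [[0.4, 0, 0], [0.8, 0, 0], [0.8, 0, 0]], "hand": [25, 25, 25]}}

```text
clock: 8.52
tool_pos: [0.57, 0.1763, 0.1055]
tcp_rot: [3.123, 0.333, -0.003]
wrist_force: [-4.6, -0.1, 0.4]
finger_gap: 0.0288
```

```bash
python3 -c "
from h import *
where()"
```

```text
t 8.53 r 17.94 th 12.0 dz -0.33 Fr -4.5 Ft 0.9 Fz 0.4 T [-0.14  0.67  0.05] xyaw 12.17 tilt [-0.0021 -0.0016]
```

```bash
cat >> h.py <<'E'
C=np.array([.5525-.0012*np.cos(np.radians(12)),.1726-.0012*np.sin(np.radians(12)),.1057])
def log():
    s=robot.get_state()
    with open("log.txt","a") as f: f.write(" ".join(f"{v:.5f}" for v in [s["clock"],*s["tool_pos"],*s["wrist_force"]])+"\n")
def fit():
    d=np.atleast_2d(np.loadtxt("log.txt")); F=np.hypot(d[:,4],d[:,5]); p=d[:,1:3]*1000
    from scipy.optimize import least_squares
    r=least_squares(lambda c:np.hypot(*(p-c).T)-19.0,C[:2]*1000); print("fit",r.x.round(2),"res",r.fun.round(2))
E
python3 - <<'E'
from h import *
where(); log(); tg((19.3,18),(19.3,24),(19.3,30))
E
```

```text
t 8.53 r 19.14 th 12.0 dz -0.23 Fr -4.5 Ft 0.9 Fz 0.4 T [-0.14  0.67  0.05] xyaw 12.17 tilt [-0.0021 -0.0016]
(19.3, 18) [0.1, -2.0, -0.2]
(19.3, 24) [-0.3, -4.0, -0.2]
(19.3, 30) [-0.8, -6.0, -0.2]
```

Emit:
{"fn": "drive_tool", "kwargs": {"rot": [[0, 0, 0], [0, 0, 0], [0, 0, 0], [0, 0, 0]], "linear": [[0.2, -2, 0], [-0.1, -4, 0], [-0.6, -6, 0], [-0.6, -6, 0]], "hand": [25, 25, 25, 25]}}

```text
clock: 9.02
tool_pos: [0.5686, 0.1819, 0.1055]
tcp_rot: [3.122, 0.333, -0.002]
wrist_force: [-0.7, -3.5, -1.1]
finger_gap: 0.0288
```

```bash
python3 - <<'E'
from h import *
where(); log(); tg((19.3,36),(19.3,42),(19.3,48))
E
```

```text
t 9.03 r 19.74 th 29.1 dz -0.20 Fr -2.3 Ft -2.7 Fz -1.1 T [-0.76  0.14 -0.01] xyaw 12.19 tilt [-0.0012 -0.002 ]
(19.3, 36) [-1.2, -2.1, -0.2]
(19.3, 42) [-2.1, -3.9, -0.2]
(19.3, 48) [-3.2, -5.6, -0.2]
```

Emit:
{"fn": "drive_tool", "kwargs": {"rot": [[0, 0, 0], [0, 0, 0], [0, 0, 0], [0, 0, 0]], "linear": [[-0.6, -1.9, 0], [-1.4, -3.9, 0], [-2.4, -5.8, 0], [-2.4, -5.8, 0]], "hand": [25, 25, 25, 25]}}

```text
clock: 9.52
tool_pos: [0.5642, 0.1872, 0.1053]
tcp_rot: [3.122, 0.334, -0.004]
wrist_force: [-2.6, -2.9, -1.5]
finger_gap: 0.0295
```

```bash
python3 - <<'E'
from h import *
where(); log(); tg((20,54),(20,60),(20,66))
E
```

```text
t 9.53 r 19.67 th 49.0 dz -0.35 Fr -3.8 Ft 0.1 Fz -1.5 T [-0.88  0.53 -0.01] xyaw 12.20 tilt [-0.0025 -0.0021]
(20, 54) [-0.8, -1.5, -0.4]
(20, 60) [-2.3, -3.0, -0.4]
(20, 66) [-3.9, -4.3, -0.4]
```

Emit:
{"fn": "drive_tool", "kwargs": {"rot": [[0, 0, 0], [0, 0, 0], [0, 0, 0], [0, 0, 0]], "linear": [[-0.8, -1.7, -0.3], [-2.2, -3.3, -0.3], [-3.8, -4.7, -0.3], [-3.8, -4.7, -0.3]], "hand": [25, 25, 25, 25]}}

```text
clock: 10.02
tool_pos: [0.5609, 0.1902, 0.1059]
tcp_rot: [3.12, 0.334, -0.0]
wrist_force: [1.2, -7.9, -2.7]
finger_gap: 0.0292
```

```bash
python3 - <<'E'
from h import *
where(); log(); fit(); tg((20.3,74),(20.3,80),(20.3,86))
E
```

```text
t 10.03 r 20.25 th 61.7 dz 0.19 Fr -6.4 Ft -4.8 Fz -2.7 T [-1.57 -0.24 -0.03] xyaw 12.24 tilt [ 0.0004 -0.0037]
fit [551.29 173.64] res [-0.05  0.18 -0.26  0.14]
(20.3, 74) [-3.6, -2.5, 0.2]
(20.3, 80) [-5.5, -3.4, 0.2]
(20.3, 86) [-7.5, -4.1, 0.2]
```

```bash
cat >> h.py <<'E'
C=np.array([.5513,.1736,.1056])
E
python3 - <<'E'
from h import *
where(); tg((18.6,60),(18.6,64),(18.6,70),(18.6,75),(19.2,75))
E
```

```text
t 10.03 r 19.17 th 59.8 dz 0.29 Fr -6.3 Ft -5.0 Fz -2.7 T [-1.57 -0.24 -0.03] xyaw 12.24 tilt [ 0.0004 -0.0037]
(18.6, 60) [-0.4, 0.4, 0.3]
(18.6, 64) [-1.4, -0.5, 0.3]
(18.6, 70) [-3.0, -1.6, 0.3]
(18.6, 75) [-4.4, -2.4, 0.3]
(19.2, 75) [-4.1, -2.9, 0.3]
```

Emit:
{"fn": "drive_tool", "kwargs": {"rot": [[0, 0, 0], [0, 0, 0], [0, 0, 0], [0, 0, 0]], "linear": [[-1.2, -0.4, 0.2], [-2.4, -1.2, 0.2], [-4.2, -2.4, 0.2], [-4.2, -2.7, 0.2]], "hand": [25, 25, 25, 25]}}

```text
clock: 10.52
tool_pos: [0.558, 0.1911, 0.1062]
tcp_rot: [3.118, 0.335, 0.005]
wrist_force: [1.2, -6.7, -0.7]
finger_gap: 0.0292
```

```bash
python3 - <<'E'
from h import *
where(); log(); fit(); tg((19,80),(19,85),(19,90),(19,95))
E
```

```text
t 10.53 r 18.72 th 69.2 dz 0.58 Fr -5.8 Ft -3.5 Fz -0.7 T [-1.65 -0.28 -0.06] xyaw 12.27 tilt [ 0.0039 -0.0051]
fit [551.38 173.45] res [-0.11  0.18 -0.19  0.26 -0.17]
(19, 80) [-3.0, -1.9, 0.6]
(19, 85) [-4.6, -2.5, 0.6]
(19, 90) [-6.2, -2.9, 0.6]
(19, 95) [-7.8, -3.2, 0.5]
```

```bash
cat >> h.py <<'E'
def rc(yaw=12.2):
    s=robot.get_state(); a=np.radians(yaw); c,n=np.cos(a),np.sin(a)
    Mt=np.array([[c,n,0],[n,-c,0],[0,0,-1.]]); M=R.from_rotvec(s["tcp_rot"]).as_matrix()
    print("rot",R.from_matrix(M.T@Mt).as_rotvec().round(4).tolist())
E
python3 - <<'E'
from h import *
rc(); tg((18.6,72),(18.6,77),(18.6,82),(18.6,87),(18.9,87))
E
```

```text
rot [0.0058, -0.0027, 0.0011]
(18.6, 72) [-0.8, -0.4, 0.6]
(18.6, 77) [-2.3, -1.1, 0.6]
(18.6, 82) [-3.8, -1.8, 0.6]
(18.6, 87) [-5.3, -2.3, 0.6]
(18.9, 87) [-5.2, -2.5, 0.6]
```

Emit:
{"fn": "drive_tool", "kwargs": {"rot": [[0.003, -0.001, 0.001], [0.006, -0.003, 0.001], [0.006, -0.003, 0.001], [0.006, -0.003, 0.001]], "linear": [[-1.5, -0.6, 0.5], [-3, -1.4, 0.5], [-5, -2.1, 0.5], [-5, -2.3, 0.5]], "hand": [25, 25, 25, 25]}}

```text
clock: 11.02
tool_pos: [0.5541, 0.1921, 0.1062]
tcp_rot: [3.123, 0.334, 0.005]
wrist_force: [1.1, -6.0, -1.4]
finger_gap: 0.0291
```

```bash
python3 - <<'E'
from h import *
where(); log(); fit(); rc(); tg((18.8,90),(18.8,95),(18.8,100),(18.8,105),(19.1,105))
E
```

```text
t 11.03 r 18.67 th 81.4 dz 0.64 Fr -5.8 Ft -2.0 Fz -1.4 T [-1.3  -0.16  0.03] xyaw 12.22 tilt [ 0.0029 -0.0003]
fit [551.43 173.36] res [-0.15  0.17 -0.16  0.31 -0.1  -0.11]
rot [0.0009, -0.0028, 0.0004]
(18.8, 90) [-2.7, -0.9, 0.6]
(18.8, 95) [-4.3, -1.2, 0.6]
(18.8, 100) [-5.9, -1.3, 0.6]
(18.8, 105) [-7.6, -1.3, 0.6]
(19.1, 105) [-7.6, -1.6, 0.6]
```

Emit:
{"fn": "drive_tool", "kwargs": {"rot": [[0.001, -0.003, 0], [0.001, -0.003, 0], [0.001, -0.003, 0], [0.001, -0.003, 0], [0.001, -0.003, 0]], "linear": [[-1.5, -0.5, 1], [-3.2, -0.9, 1], [-5, -1.2, 1], [-7, -1.3, 1], [-7, -1.4, 1]], "hand": [25, 25, 25, 25, 25]}}

```text
clock: 11.65
tool_pos: [0.5507, 0.1925, 0.1064]
tcp_rot: [-3.123, -0.335, -0.012]
wrist_force: [4.1, -4.2, -2.0]
finger_gap: 0.029
```

```bash
python3 - <<'E'
from h import *
where(); log(); fit(); rc(); tg((18.9,105),(18.9,110),(18.9,115),(18.9,120),(18.9,125))
E
```

```text
t 11.65 r 18.90 th 91.9 dz 0.76 Fr -4.3 Ft -3.9 Fz -2.0 T [-1.   -0.76 -0.03] xyaw 12.23 tilt [0.0075 0.0013]
fit [551.4  173.41] res [-0.12  0.18 -0.17  0.29 -0.14 -0.16  0.09]
rot [0.0003, -0.0076, 0.0006]
(18.9, 105) [-4.3, -0.3, 0.7]
(18.9, 110) [-6.0, -0.1, 0.7]
(18.9, 115) [-7.6, 0.2, 0.7]
(18.9, 120) [-9.2, 0.6, 0.7]
(18.9, 125) [-10.7, 1.2, 0.7]
```

Emit:
{"fn": "drive_tool", "kwargs": {"rot": [[0, -0.007, 0], [0, -0.007, 0], [0, -0.007, 0], [0, -0.007, 0], [0, -0.007, 0]], "linear": [[-2, -0.1, 1], [-4, -0.1, 1], [-6, 0.1, 1], [-8, 0.4, 1], [-9, 0.6, 1]], "hand": [25, 25, 25, 25, 25]}}

```text
clock: 12.28
tool_pos: [0.5429, 0.1906, 0.1057]
tcp_rot: [-3.123, -0.334, -0.004]
wrist_force: [2.1, -3.1, -1.4]
finger_gap: 0.0289
```

```bash
python3 - <<'E'
from h import *
where(); log(); fit(); rc(); tg((18.9,105),(18.9,110),(18.9,115),(18.9,120),(18.9,125))
E
```

```text
t 12.28 r 18.92 th 116.2 dz 0.14 Fr -3.7 Ft -0.5 Fz -1.4 T [-0.55 -0.46 -0.01] xyaw 12.22 tilt [0.0027 0.001 ]
fit [551.36 173.45] res [-0.09  0.2  -0.17  0.28 -0.15 -0.18  0.06  0.09]
rot [-0.0004, -0.0029, 0.0004]
(18.9, 105) [3.7, -0.5, 0.2]
(18.9, 110) [2.0, -0.4, 0.1]
(18.9, 115) [0.4, -0.1, 0.1]
(18.9, 120) [-1.2, 0.4, 0.1]
(18.9, 125) [-2.7, 0.9, 0.1]
```

```bash
python3 - <<'E'
from h import *
tg((19,123),(19,130),(19,137),(19,144),(19,150))
E
```

```text
(19, 123) [-2.2, 0.6, 0.1]
(19, 130) [-4.3, 1.5, 0.1]
(19, 137) [-6.3, 2.8, 0.1]
(19, 144) [-8.1, 4.2, 0.1]
(19, 150) [-9.5, 5.6, 0.1]
```

Emit:
{"fn": "drive_tool", "kwargs": {"rot": [[0, -0.003, 0], [0, -0.003, 0], [0, -0.003, 0], [0, -0.003, 0], [0, -0.003, 0]], "linear": [[-2.2, 0.6, 0.2], [-4.3, 1.5, 0.2], [-6.3, 2.8, 0.2], [-8.1, 4.2, 0.2], [-9.5, 5.6, 0.2]], "hand": [25, 25, 25, 25, 25]}}

```text
clock: 12.9
tool_pos: [0.5346, 0.1836, 0.1055]
tcp_rot: [-3.122, -0.334, 0.0]
wrist_force: [2.6, 1.5, -2.1]
finger_gap: 0.0292
```

```bash
python3 - <<'E'
from h import *
where(); log(); fit(); rc(); tg(*[(19.1,a) for a in range(132,185,6)])
E
```

```text
t 12.90 r 19.42 th 149.1 dz -0.07 Fr -1.4 Ft -2.7 Fz -2.1 T [ 0.3  -0.59 -0.02] xyaw 12.20 tilt [-0.0003  0.0016]
fit [551.2  173.53] res [ 0.06  0.31 -0.12  0.28 -0.18 -0.24 -0.03 -0.06  0.37]
rot [-0.0016, -0.0001, -0.0001]
(19.1, 132) [4.7, -3.3, -0.1]
(19.1, 138) [3.0, -2.2, -0.1]
(19.1, 144) [1.5, -1.0, -0.1]
(19.1, 150) [0.0, 0.4, -0.1]
(19.1, 156) [-1.2, 2.0, -0.1]
(19.1, 162) [-2.3, 3.7, -0.1]
(19.1, 168) [-3.2, 5.4, -0.1]
(19.1, 174) [-4.0, 7.3, -0.1]
(19.1, 180) [-4.5, 9.2, -0.1]
```

```bash
python3 - <<'E'
from h import *
tg(*[(19.8,a) for a in range(154,183,7)])
E
```

```text
(19.8, 154) [-1.4, 1.0, -0.1]
(19.8, 161) [-2.7, 3.0, -0.1]
(19.8, 168) [-3.9, 5.1, -0.1]
(19.8, 175) [-4.7, 7.4, -0.1]
(19.8, 182) [-5.3, 9.8, -0.1]
```

Emit:
{"fn": "drive_tool", "kwargs": {"rot": [[-0.001, 0, 0], [-0.001, 0, 0], [-0.001, 0, 0], [-0.001, 0, 0], [-0.001, 0, 0]], "linear": [[-1.4, 1, 0], [-2.7, 3, 0], [-3.8, 5.1, 0], [-4.6, 7.4, 0], [-5, 9, 0]], "hand": [25, 25, 25, 25, 25]}}

```text
clock: 13.52
tool_pos: [0.5313, 0.1739, 0.1055]
tcp_rot: [-3.122, -0.333, 0.001]
wrist_force: [2.5, 4.3, -0.9]
finger_gap: 0.0293
```

```bash
python3 - <<'E'
from h import *
where(); log(); fit(); rc(); tg(*[(19.7,a) for a in range(170,220,7)])
E
```

```text
t 13.53 r 20.00 th 179.2 dz -0.13 Fr -2.5 Ft -4.4 Fz -0.9 T [ 0.62 -0.59 -0.05] xyaw 12.16 tilt [-0.0007  0.0015]
fit [551.   173.57] res [ 0.25  0.47 -0.01  0.35 -0.14 -0.25 -0.08 -0.19  0.17  0.69]
rot [-0.0016, 0.0004, -0.0006]
(19.7, 170) [1.2, -2.9, -0.1]
(19.7, 177) [0.5, -0.7, -0.1]
(19.7, 184) [-0.0, 1.7, -0.1]
(19.7, 191) [-0.2, 4.1, -0.1]
(19.7, 198) [-0.1, 6.5, -0.1]
(19.7, 205) [0.3, 8.9, -0.1]
(19.7, 212) [1.0, 11.2, -0.1]
(19.7, 219) [1.9, 13.4, -0.2]
```

Emit:
{"fn": "drive_tool", "kwargs": {"rot": [[-0.001, 0, 0], [-0.001, 0, 0], [-0.001, 0, 0], [-0.001, 0, 0], [-0.001, 0, 0]], "linear": [[-0.2, 1.7, 0], [-0.4, 4.1, 0], [-0.3, 6.5, 0], [0.1, 8.9, 0], [0.5, 10.5, 0]], "hand": [25, 25, 25, 25, 25]}}

```text
clock: 14.15
tool_pos: [0.5333, 0.1639, 0.1053]
tcp_rot: [-3.123, -0.332, 0.003]
wrist_force: [1.4, 4.0, -0.8]
finger_gap: 0.0289
```

```bash
python3 - <<'E'
from h import *
where(); log(); fit(); rc(); tg(*[(19.8,a) for a in range(198,260,7)])
E
```

```text
t 14.15 r 20.42 th -151.6 dz -0.32 Fr -3.1 Ft -2.9 Fz -0.8 T [ 0.92 -0.35 -0.01] xyaw 12.13 tilt [-0.002   0.0012]
fit [550.82 173.52] res [ 0.43  0.65  0.15  0.48 -0.03 -0.17 -0.03 -0.21  0.05  0.52  0.97]
rot [-0.0016, 0.0017, -0.0012]
(19.8, 198) [-0.1, -3.7, -0.3]
(19.8, 205) [0.3, -1.3, -0.3]
(19.8, 212) [1.0, 1.0, -0.3]
(19.8, 219) [1.9, 3.2, -0.3]
(19.8, 226) [3.2, 5.3, -0.3]
(19.8, 233) [4.6, 7.2, -0.3]
(19.8, 240) [6.3, 9.0, -0.3]
(19.8, 247) [8.2, 10.5, -0.3]
(19.8, 254) [10.3, 11.7, -0.4]
```

```bash
cat >> h.py <<'E'
def fit2():
    d=np.atleast_2d(np.loadtxt("log.txt")); p=d[:,1:3]*1000
    A=np.c_[2*p,np.ones(len(p))]; x=np.linalg.lstsq(A,(p**2).sum(1),rcond=None)[0]; r=np.sqrt(x[2]+x[0]**2+x[1]**2)
    print("free fit",x[:2].round(2),"R",r.round(2),"res",(np.hypot(*(p-x[:2]).T)-r).round(2))
E
python3 - <<'E'
from h import *
fit2()
E
```

```text
free fit [550.98 172.77] R 19.67 res [-0.27  0.18 -0.08  0.38 -0.06 -0.13  0.06 -0.13 -0.08  0.03  0.09]
```

```bash
cat >> h.py <<'E'
C=np.array([.5510,.1728,.1056])
E
python3 - <<'E'
from h import *
where();tg(*[(19.9,a) for a in range(206,260,7)])
E
```

```text
t 14.15 r 19.79 th -153.2 dz -0.32 Fr -3.0 Ft -3.0 Fz -0.8 T [ 0.92 -0.35 -0.01] xyaw 12.13 tilt [-0.002   0.0012]
(19.9, 206) [-0.2, -0.2, -0.3]
(19.9, 213) [0.5, 2.1, -0.3]
(19.9, 220) [1.6, 4.3, -0.3]
(19.9, 227) [2.8, 6.4, -0.3]
(19.9, 234) [4.3, 8.3, -0.3]
(19.9, 241) [6.1, 10.0, -0.3]
(19.9, 248) [8.0, 11.5, -0.3]
(19.9, 255) [10.1, 12.7, -0.4]
```

Emit:
{"fn": "drive_tool", "kwargs": {"rot": [[-0.001, 0.001, 0], [-0.001, 0.001, 0], [-0.001, 0.001, 0], [-0.001, 0.001, 0], [-0.001, 0.001, 0]], "linear": [[0.5, 2.1, -0.2], [1.6, 4.3, -0.2], [2.8, 6.4, -0.2], [4.3, 8.3, -0.2], [5.5, 9.5, -0.2]], "hand": [25, 25, 25, 25, 25]}}

```text
clock: 14.78
tool_pos: [0.5397, 0.1564, 0.1053]
tcp_rot: [-3.122, -0.331, 0.004]
wrist_force: [-0.3, 7.1, 0.3]
finger_gap: 0.0292
```

```bash
python3 - <<'E'
from h import *
where(); log(); fit2(); rc(); tg(*[(19.9,a) for a in range(227,290,7)])
E
```

```text
t 14.78 r 19.88 th -124.6 dz -0.34 Fr -5.7 Ft -4.3 Fz 0.3 T [1.45 0.   0.01] xyaw 12.10 tilt [-0.003   0.0018]
free fit [550.99 172.71] R 19.71 res [-0.31  0.16 -0.08  0.39 -0.04 -0.11  0.07 -0.11 -0.08  0.    0.02  0.09]
rot [-0.0024, 0.0026, -0.0017]
(19.9, 227) [-1.8, -2.2, -0.3]
(19.9, 234) [-0.3, -0.3, -0.3]
(19.9, 241) [1.4, 1.4, -0.4]
(19.9, 248) [3.3, 2.9, -0.4]
(19.9, 255) [5.4, 4.1, -0.4]
(19.9, 262) [7.6, 5.1, -0.4]
(19.9, 269) [10.0, 5.8, -0.4]
(19.9, 276) [12.4, 6.2, -0.4]
(19.9, 283) [14.8, 6.3, -0.4]
```

Emit:
{"fn": "drive_tool", "kwargs": {"rot": [[-0.002, 0.002, -0.002], [-0.002, 0.002, -0.002], [-0.002, 0.002, -0.002], [-0.002, 0.002, -0.002], [-0.002, 0.002, -0.002]], "linear": [[1.6, 1.3, -0.3], [3.5, 2.7, -0.3], [5.5, 3.8, -0.3], [7.6, 4.8, -0.3], [10, 5.5, -0.3]], "hand": [25, 25, 25, 25, 25]}}

```text
clock: 15.4
tool_pos: [0.5479, 0.1535, 0.1047]
tcp_rot: [-3.123, -0.334, 0.009]
wrist_force: [-1.3, 4.4, -2.1]
finger_gap: 0.0289
```

```bash
python3 - <<'E'
from h import *
where(); log(); fit2(); rc(); tg(*[(19.9,a) for a in range(248,320,7)])
E
```

```text
t 15.40 r 19.59 th -99.1 dz -0.95 Fr -4.1 Ft -2.0 Fz -2.1 T [0.95 0.12 0.01] xyaw 12.21 tilt [-0.0061  0.0005]
free fit [550.97 172.76] R 19.68 res [-0.26  0.18 -0.08  0.39 -0.05 -0.12  0.05 -0.14 -0.09  0.02  0.07  0.16
 -0.13]
rot [-0.0018, 0.0058, 0.0002]
(19.9, 248) [-4.1, -1.8, -0.9]
(19.9, 255) [-2.0, -0.6, -0.9]
(19.9, 262) [0.2, 0.4, -0.9]
(19.9, 269) [2.6, 1.1, -1.0]
(19.9, 276) [4.9, 1.5, -1.0]
(19.9, 283) [7.4, 1.6, -1.0]
(19.9, 290) [9.8, 1.5, -1.0]
(19.9, 297) [12.2, 1.0, -1.0]
(19.9, 304) [14.5, 0.2, -1.0]
(19.9, 311) [16.7, -0.8, -1.0]
(19.9, 318) [18.7, -2.1, -1.1]
```

Emit:
{"fn": "drive_tool", "kwargs": {"rot": [[-0.002, 0.006, 0], [-0.002, 0.006, 0], [-0.002, 0.006, 0], [-0.002, 0.006, 0], [-0.002, 0.006, 0]], "linear": [[2.4, 1.0, -1], [4.9, 1.4, -1], [7.4, 1.5, -1], [9.8, 1.4, -1], [11.5, 1.1, -1]], "hand": [25, 25, 25, 25, 25]}}

```text
clock: 16.02
tool_pos: [0.557, 0.1543, 0.1048]
tcp_rot: [3.123, 0.334, -0.007]
wrist_force: [-2.1, 3.3, -1.7]
finger_gap: 0.0291
```

```bash
python3 - <<'E'
from h import *
where(); log(); fit2(); rc(); tg(*[(19.9,a) for a in range(276,350,7)])
E
```

```text
t 16.02 r 19.43 th -71.9 dz -0.81 Fr -3.8 Ft -0.9 Fz -1.7 T [ 0.66  0.55 -0.05] xyaw 12.22 tilt [-0.0045 -0.0012]
free fit [550.94 172.81] R 19.64 res [-0.21  0.22 -0.06  0.39 -0.06 -0.14  0.04 -0.16 -0.11  0.01  0.09  0.21
 -0.05 -0.18]
rot [0.0002, 0.0047, 0.0003]
(19.9, 276) [-4.1, 0.5, -0.8]
(19.9, 283) [-1.7, 0.6, -0.8]
(19.9, 290) [0.7, 0.4, -0.8]
(19.9, 297) [3.1, -0.1, -0.8]
(19.9, 304) [5.4, -0.9, -0.8]
(19.9, 311) [7.6, -1.9, -0.9]
(19.9, 318) [9.7, -3.2, -0.9]
(19.9, 325) [11.5, -4.7, -0.9]
(19.9, 332) [13.2, -6.5, -0.9]
(19.9, 339) [14.7, -8.4, -0.9]
(19.9, 346) [15.9, -10.5, -0.9]
```

Emit:
{"fn": "drive_tool", "kwargs": {"rot": [[0, 0.005, 0], [0, 0.005, 0], [0, 0.005, 0], [0, 0.005, 0], [0, 0.005, 0]], "linear": [[3, -0.1, -1], [5.4, -0.9, -1], [7.6, -1.9, -1], [9.6, -3.2, -1], [11, -4.5, -1]], "hand": [25, 25, 25, 25, 25]}}

```text
clock: 16.65
tool_pos: [0.5669, 0.1611, 0.1057]
tcp_rot: [3.123, 0.334, 0.0]
wrist_force: [-4.2, 0.5, -1.7]
finger_gap: 0.0289
```

```bash
python3 - <<'E'
from h import *
where(); log(); fit2(); rc(); tg(*[(19.8,a) for a in range(318,380,7)])
E
```

```text
t 16.65 r 19.75 th -36.5 dz 0.07 Fr -3.7 Ft -2.1 Fz -1.7 T [-0.08  1.05  0.01] xyaw 12.22 tilt [ 0.0002 -0.0004]
free fit [550.96 172.79] R 19.66 res [-0.24  0.19 -0.08  0.38 -0.06 -0.14  0.04 -0.15 -0.1   0.02  0.09  0.2
 -0.08 -0.22  0.12]
rot [0.0004, -0.0001, 0.0004]
(19.8, 318) [-1.5, 1.2, 0.1]
(19.8, 325) [0.4, -0.3, 0.1]
(19.8, 332) [2.1, -2.0, 0.1]
(19.8, 339) [3.5, -4.0, 0.1]
(19.8, 346) [4.7, -6.1, 0.1]
(19.8, 353) [5.7, -8.3, 0.1]
(19.8, 360) [6.3, -10.6, 0.1]
(19.8, 367) [6.7, -13.0, 0.1]
(19.8, 374) [6.8, -15.4, 0.1]
```

Emit:
{"fn": "drive_tool", "kwargs": {"rot": [[0, 0, 0], [0, 0, 0], [0, 0, 0], [0, 0, 0], [0, 0, 0]], "linear": [[2.1, -2, 0], [3.5, -4, 0], [4.7, -6.1, 0], [5.7, -8.3, 0], [6.1, -10, 0]], "hand": [25, 25, 25, 25, 25]}}

```text
clock: 17.27
tool_pos: [0.571, 0.172, 0.1057]
tcp_rot: [3.123, 0.335, 0.001]
wrist_force: [-4.2, -2.0, -1.9]
finger_gap: 0.0292
```

```bash
python3 - <<'E'
from h import *
where(); log(); fit2(); rc(); tg(*[(19.8,a) for a in range(346,400,7)])
E
```

```text
t 17.27 r 20.02 th -2.2 dz 0.06 Fr -4.2 Ft -2.1 Fz -1.9 T [-0.47  0.87 -0.02] xyaw 12.23 tilt [ 0.0006 -0.0008]
free fit [551.01 172.77] R 19.68 res [-0.31  0.13 -0.12  0.35 -0.09 -0.15  0.04 -0.13 -0.07  0.06  0.11  0.19
 -0.11 -0.27  0.04  0.32]
rot [0.001, -0.0004, 0.0005]
(19.8, 346) [-1.6, 3.8, 0.1]
(19.8, 353) [-0.7, 1.5, 0.1]
(19.8, 360) [-0.0, -0.8, 0.1]
(19.8, 367) [0.3, -3.2, 0.1]
(19.8, 374) [0.4, -5.6, 0.1]
(19.8, 381) [0.2, -8.0, 0.1]
(19.8, 388) [-0.3, -10.4, 0.1]
(19.8, 395) [-1.1, -12.6, 0.0]
```

Emit:
{"fn": "drive_tool", "kwargs": {"rot": [[0, 0, 0], [0, 0, 0], [0, 0, 0], [0, 0, 0], [0, 0, 0], [0, 0, 0]], "linear": [[0.2, -1.2, 0], [0.5, -3.2, 0], [0.6, -5.6, 0], [0.4, -8, 0], [-0.1, -10.4, 0], [-0.9, -12.7, 0]], "hand": [25, 25, 25, 25, 25, 25]}}

```text
clock: 18.02
tool_pos: [0.5681, 0.183, 0.1058]
tcp_rot: [3.12, 0.335, 0.003]
wrist_force: [-2.3, -7.1, -2.5]
finger_gap: 0.0294
```

```bash
python3 - <<'E'
from h import *
where(); log(); fit2(); rc(); tg(*[(20,a) for a in range(30,100,7)])
E
```

```text
t 18.02 r 19.95 th 30.9 dz 0.15 Fr -5.6 Ft -4.9 Fz -2.5 T [-1.5   0.55  0.02] xyaw 12.27 tilt [ 0.002  -0.0033]
free fit [551.04 172.78] R 19.69 res [-0.35  0.1  -0.15  0.32 -0.11 -0.17  0.02 -0.14 -0.06  0.07  0.12  0.2
 -0.11 -0.28  0.02  0.29  0.23]
rot [0.0036, -0.0013, 0.0013]
(20, 30) [0.2, 0.3, 0.2]
(20, 37) [-0.7, -2.0, 0.1]
(20, 44) [-1.9, -4.1, 0.1]
(20, 51) [-3.3, -6.1, 0.1]
(20, 58) [-4.9, -7.9, 0.1]
(20, 65) [-6.8, -9.5, 0.1]
(20, 72) [-8.8, -10.9, 0.1]
(20, 79) [-11.0, -12.0, 0.1]
(20, 86) [-13.3, -12.8, 0.1]
(20, 93) [-15.7, -13.4, 0.1]
```

Emit:
{"fn": "drive_tool", "kwargs": {"rot": [[0.003, -0.001, 0.001], [0.003, -0.001, 0.001], [0.003, -0.001, 0.001], [0.003, -0.001, 0.001], [0.003, -0.001, 0.001], [0.003, -0.001, 0.001]], "linear": [[-0.8, -1.9, 0.1], [-2, -4, 0.1], [-3.4, -6, 0.1], [-5, -7.7, 0.1], [-6.9, -9.3, 0.1], [-8, -10, 0.1]], "hand": [25, 25, 25, 25, 25, 25]}}

```text
clock: 18.77
tool_pos: [0.5607, 0.1901, 0.1062]
tcp_rot: [3.121, 0.335, 0.008]
wrist_force: [2.2, -7.6, -3.2]
finger_gap: 0.029
```

```bash
python3 - <<'E'
from h import *
where(); log(); fit2(); rc(); tg(*[(19.9,a) for a in range(58,120,7)])
E
```

```text
t 18.77 r 19.85 th 60.7 dz 0.60 Fr -5.6 Ft -5.6 Fz -3.2 T [-1.46 -0.27 -0.07] xyaw 12.26 tilt [ 0.0056 -0.0024]
free fit [551.04 172.79] R 19.7 res [-0.36  0.08 -0.17  0.3  -0.13 -0.19  0.   -0.16 -0.07  0.07  0.13  0.2
 -0.1  -0.28  0.01  0.28  0.22  0.14]
rot [0.0035, -0.0049, 0.001]
(19.9, 58) [0.7, 0.6, 0.6]
(19.9, 65) [-1.1, -1.0, 0.6]
(19.9, 72) [-3.1, -2.3, 0.6]
(19.9, 79) [-5.3, -3.4, 0.6]
(19.9, 86) [-7.6, -4.2, 0.5]
(19.9, 93) [-10.0, -4.8, 0.5]
(19.9, 100) [-12.4, -5.0, 0.5]
(19.9, 107) [-14.8, -5.0, 0.5]
(19.9, 114) [-17.2, -4.6, 0.5]
```

Emit:
{"fn": "drive_tool", "kwargs": {"rot": [[0.003, -0.005, 0.001], [0.003, -0.005, 0.001], [0.003, -0.005, 0.001], [0.003, -0.005, 0.001], [0.003, -0.005, 0.001], [0.003, -0.005, 0.001]], "linear": [[-1.3, -0.7, 0.6], [-3.2, -2.1, 0.6], [-5.3, -3.2, 0.6], [-7.6, -4, 0.6], [-10, -4.6, 0.6], [-11, -4.7, 0.6]], "hand": [25, 25, 25, 25, 25, 25]}}

```text
clock: 19.52
tool_pos: [0.5512, 0.1926, 0.1063]
tcp_rot: [3.123, 0.334, 0.008]
wrist_force: [2.6, -3.8, -1.7]
finger_gap: 0.0288
```

```bash
python3 - <<'E'
from h import *
where(); log(); fit2(); rc(); tg(*[(19.9,a) for a in range(86,150,7)])
E
```

```text
t 19.52 r 19.80 th 89.3 dz 0.71 Fr -3.8 Ft -2.7 Fz -1.7 T [-0.92 -0.64 -0.01] xyaw 12.21 tilt [0.0049 0.0001]
free fit [551.04 172.8 ] R 19.7 res [-0.36  0.08 -0.18  0.29 -0.14 -0.2  -0.01 -0.17 -0.08  0.06  0.12  0.21
 -0.1  -0.27  0.02  0.28  0.21  0.13  0.1 ]
rot [0.0009, -0.0048, 0.0001]
(19.9, 86) [1.1, 0.2, 0.7]
(19.9, 93) [-1.2, -0.3, 0.7]
(19.9, 100) [-3.6, -0.6, 0.7]
(19.9, 107) [-6.1, -0.5, 0.7]
(19.9, 114) [-8.5, -0.2, 0.7]
(19.9, 121) [-10.8, 0.5, 0.7]
(19.9, 128) [-13.1, 1.4, 0.6]
(19.9, 135) [-15.2, 2.6, 0.6]
(19.9, 142) [-17.1, 4.0, 0.6]
(19.9, 149) [-18.9, 5.7, 0.6]
```

Emit:
{"fn": "drive_tool", "kwargs": {"rot": [[0.001, -0.005, 0], [0.001, -0.005, 0], [0.001, -0.005, 0], [0.001, -0.005, 0], [0.001, -0.005, 0], [0.001, -0.005, 0], [0.001, -0.005, 0]], "linear": [[-1.2, -0.4, 0.7], [-3.6, -0.7, 0.7], [-6.1, -0.6, 0.7], [-8.5, -0.3, 0.7], [-10.9, 0.4, 0.6], [-13.2, 1.3, 0.6], [-15.2, 2.5, 0.6]], "hand": [25, 25, 25, 25, 25, 25, 25]}}

```text
clock: 20.4
tool_pos: [0.5385, 0.1876, 0.1062]
tcp_rot: [-3.123, -0.334, -0.005]
wrist_force: [5.5, -2.1, -1.3]
finger_gap: 0.029
```

```bash
python3 - <<'E'
from h import *
where(); log(); fit2(); rc(); tg(*[(20,a) for a in range(128,200,7)])
E
```

```text
t 20.40 r 19.40 th 130.2 dz 0.59 Fr -5.1 Ft -2.8 Fz -1.3 T [-0.33 -1.04 -0.01] xyaw 12.20 tilt [0.0031 0.0014]
free fit [551.06 172.79] R 19.69 res [-0.37  0.08 -0.17  0.31 -0.12 -0.18  0.02 -0.13 -0.04  0.1   0.15  0.22
 -0.1  -0.28  0.    0.26  0.21  0.14  0.13 -0.24]
rot [-0.0007, -0.0034, 0.0001]
(20, 128) [0.4, -0.9, 0.6]
(20, 135) [-1.7, 0.3, 0.6]
(20, 142) [-3.7, 1.8, 0.6]
(20, 149) [-5.5, 3.4, 0.6]
(20, 156) [-7.0, 5.3, 0.6]
(20, 163) [-8.3, 7.4, 0.6]
(20, 170) [-9.4, 9.6, 0.6]
(20, 177) [-10.2, 11.9, 0.6]
(20, 184) [-10.7, 14.3, 0.5]
(20, 191) [-10.9, 16.7, 0.5]
(20, 198) [-10.8, 19.1, 0.5]
```

Emit:
{"fn": "drive_tool", "kwargs": {"rot": [[-0.001, -0.003, 0], [-0.001, -0.003, 0], [-0.001, -0.003, 0], [-0.001, -0.003, 0], [-0.001, -0.003, 0], [-0.001, -0.003, 0], [-0.001, -0.003, 0]], "linear": [[-1.5, 0.3, 0.6], [-3.5, 1.8, 0.6], [-5.3, 3.4, 0.6], [-6.9, 5.3, 0.6], [-8.2, 7.4, 0.6], [-9.3, 9.6, 0.6], [-10.1, 11.9, 0.6]], "hand": [25, 25, 25, 25, 25, 25, 25]}}

```text
clock: 21.28
tool_pos: [0.5311, 0.1742, 0.1056]
tcp_rot: [-3.123, -0.334, -0.001]
wrist_force: [4.7, 0.3, -1.3]
finger_gap: 0.0292
```

```bash
python3 - <<'E'
from h import *
where(); log(); fit2(); rc(); tg(*[(20,a) for a in range(170,240,7)])
E
```

```text
t 21.27 r 19.91 th 175.9 dz 0.02 Fr -4.7 Ft -0.7 Fz -1.3 T [ 0.21 -0.87 -0.  ] xyaw 12.19 tilt [0.0006 0.0007]
free fit [551.03 172.78] R 19.7 res [-0.36  0.09 -0.17  0.31 -0.13 -0.19  0.   -0.16 -0.08  0.05  0.11  0.18
 -0.12 -0.29  0.01  0.28  0.22  0.15  0.11 -0.27  0.24]
rot [-0.0006, -0.0007, -0.0001]
(20, 170) [0.6, -2.0, 0.0]
(20, 177) [-0.2, 0.3, 0.0]
(20, 184) [-0.7, 2.7, 0.0]
(20, 191) [-0.9, 5.2, 0.0]
(20, 198) [-0.8, 7.6, 0.0]
(20, 205) [-0.4, 10.0, 0.0]
(20, 212) [0.3, 12.4, 0.0]
(20, 219) [1.3, 14.6, 0.0]
(20, 226) [2.5, 16.7, 0.0]
(20, 233) [4.0, 18.7, 0.0]
```

Emit:
{"fn": "drive_tool", "kwargs": {"rot": [[0, 0, 0], [0, 0, 0], [0, 0, 0], [0, 0, 0], [0, 0, 0], [0, 0, 0], [0, 0, 0]], "linear": [[-0.7, 2.5, 0], [-0.9, 5, 0], [-0.8, 7.6, 0], [-0.4, 10, 0], [0.3, 12.4, 0], [1.3, 14.6, 0], [2.2, 16, 0]], "hand": [25, 25, 25, 25, 25, 25, 25]}}

```text
clock: 22.15
tool_pos: [0.5357, 0.1605, 0.1054]
tcp_rot: [-3.12, -0.332, 0.002]
wrist_force: [1.5, 6.7, -0.7]
finger_gap: 0.029
```

```bash
python3 - <<'E'
from h import *
where(); log(); fit2(); rc(); tg(*[(20,a) for a in range(212,290,7)])
E
```

```text
t 22.15 r 19.69 th -141.2 dz -0.20 Fr -5.4 Ft -4.2 Fz -0.7 T [ 1.32 -0.42 -0.04] xyaw 12.14 tilt [-0.0014  0.0035]
free fit [551.03 172.78] R 19.7 res [-0.36  0.09 -0.17  0.31 -0.13 -0.19  0.   -0.16 -0.08  0.05  0.11  0.18
 -0.12 -0.29  0.01  0.28  0.22  0.15  0.11 -0.27  0.24  0.  ]
rot [-0.0037, 0.0006, -0.001]
(20, 212) [-1.2, -2.1, -0.2]
(20, 219) [-0.2, 0.2, -0.2]
(20, 226) [1.0, 2.3, -0.2]
(20, 233) [2.5, 4.2, -0.2]
(20, 240) [4.2, 6.0, -0.2]
(20, 247) [6.1, 7.5, -0.2]
(20, 254) [8.2, 8.8, -0.2]
(20, 261) [10.4, 9.8, -0.2]
(20, 268) [12.7, 10.5, -0.2]
(20, 275) [15.1, 11.0, -0.3]
(20, 282) [17.5, 11.2, -0.3]
(20, 289) [20.0, 11.0, -0.3]
```

Emit:
{"fn": "drive_tool", "kwargs": {"rot": [[-0.003, 0.001, -0.001], [-0.003, 0.001, -0.001], [-0.003, 0.001, -0.001], [-0.003, 0.001, -0.001], [-0.003, 0.001, -0.001], [-0.003, 0.001, -0.001], [-0.003, 0.001, -0.001]], "linear": [[1, 2.2, -0.2], [2.5, 4.1, -0.2], [4.2, 5.9, -0.3], [6.1, 7.4, -0.4], [8.2, 8.7, -0.5], [10.4, 9.7, -0.5], [12.5, 10.4, -0.5]], "hand": [25, 25, 25, 25, 25, 25, 25]}}

```text
clock: 23.02
tool_pos: [0.5468, 0.1537, 0.1049]
tcp_rot: [-3.121, -0.333, 0.01]
wrist_force: [-1.3, 4.8, -0.6]
finger_gap: 0.0289
```

```bash
python3 - <<'E'
from h import *
where(); log(); fit2(); rc(); tg(*[(20,a) for a in range(261,340,7)])
E
```

```text
t 23.02 r 19.55 th -102.4 dz -0.73 Fr -4.4 Ft -2.3 Fz -0.6 T [ 1.11  0.24 -0.02] xyaw 12.17 tilt [-0.0064  0.0021]
free fit [551.03 172.8 ] R 19.69 res [-0.35  0.09 -0.17  0.3  -0.13 -0.19 -0.   -0.16 -0.08  0.06  0.12  0.21
 -0.1  -0.27  0.03  0.29  0.22  0.14  0.11 -0.27  0.25  0.02 -0.14]
rot [-0.0034, 0.0058, -0.0005]
(20, 261) [0.9, 0.9, -0.7]
(20, 268) [3.2, 1.6, -0.8]
(20, 275) [5.6, 2.1, -0.8]
(20, 282) [8.1, 2.2, -0.8]
(20, 289) [10.5, 2.1, -0.8]
(20, 296) [12.9, 1.6, -0.8]
(20, 303) [15.2, 0.9, -0.8]
(20, 310) [17.4, -0.1, -0.8]
(20, 317) [19.5, -1.4, -0.8]
(20, 324) [21.5, -2.9, -0.8]
(20, 331) [23.2, -4.6, -0.8]
(20, 338) [24.7, -6.6, -0.9]
```

Emit:
{"fn": "drive_tool", "kwargs": {"rot": [[-0.003, 0.006, 0], [-0.003, 0.006, 0], [-0.003, 0.006, 0], [-0.003, 0.006, 0], [-0.003, 0.006, 0], [-0.003, 0.006, 0], [-0.003, 0.006, 0], [-0.003, 0.006, 0]], "linear": [[1.5, 0.9, -0.8], [3.2, 1.5, -0.8], [5.6, 2, -0.8], [8.1, 2.1, -0.8], [10.5, 2, -0.8], [12.9, 1.5, -0.8], [15.2, 0.8, -0.8], [17.4, -0.1, -0.8]], "hand": [25, 25, 25, 25, 25, 25, 25, 25]}}

```text
clock: 24.02
tool_pos: [0.5626, 0.1569, 0.1051]
tcp_rot: [3.123, 0.333, -0.004]
wrist_force: [-4.6, 1.2, -1.1]
finger_gap: 0.0291
```

```bash
python3 - <<'E'
from h import *
where(); log(); fit2(); rc(); tg(*[(20,a) for a in range(303,390,7)])
E
```

```text
t 24.02 r 19.70 th -54.0 dz -0.45 Fr -3.7 Ft -3.0 Fz -1.1 T [ 0.32  0.91 -0.02] xyaw 12.17 tilt [-0.0027 -0.0008]
free fit [551.03 172.8 ] R 19.69 res [-0.35  0.09 -0.17  0.3  -0.13 -0.19 -0.   -0.16 -0.08  0.06  0.12  0.21
 -0.09 -0.27  0.03  0.29  0.22  0.14  0.11 -0.28  0.25  0.02 -0.13 -0.01]
rot [0.0002, 0.0028, -0.0005]
(20, 303) [-0.8, 0.7, -0.4]
(20, 310) [1.4, -0.3, -0.5]
(20, 317) [3.5, -1.6, -0.5]
(20, 324) [5.4, -3.1, -0.5]
(20, 331) [7.1, -4.9, -0.5]
(20, 338) [8.6, -6.8, -0.5]
(20, 345) [9.8, -8.9, -0.5]
(20, 352) [10.8, -11.1, -0.5]
(20, 359) [11.5, -13.5, -0.5]
(20, 366) [11.9, -15.9, -0.5]
(20, 373) [12.0, -18.3, -0.5]
(20, 380) [11.9, -20.7, -0.5]
(20, 387) [11.4, -23.1, -0.5]
```

Emit:
{"fn": "drive_tool", "kwargs": {"rot": [[0, 0.003, 0], [0, 0.003, 0], [0, 0.003, 0], [0, 0.003, 0], [0, 0.003, 0], [0, 0.003, 0], [0, 0.003, 0], [0, 0.003, 0]], "linear": [[1.4, -0.4, -0.4], [3.5, -1.6, -0.4], [5.4, -3.1, -0.4], [7.1, -4.9, -0.4], [8.6, -6.8, -0.4], [9.8, -8.9, -0.4], [10.8, -11.1, -0.4], [11.5, -13.5, -0.4]], "hand": [25, 25, 25, 25, 25, 25, 25, 25]}}

```text
clock: 25.02
tool_pos: [0.5711, 0.1722, 0.1055]
tcp_rot: [3.123, 0.333, 0.0]
wrist_force: [-4.1, -2.6, -1.2]
finger_gap: 0.0291
```

```bash
python3 - <<'E'
from h import *
where(); log(); fit2(); rc(); tg(*[(20,a) for a in range(-12,50,7)])
E
```

```text
t 25.02 r 20.08 th -1.6 dz -0.13 Fr -4.1 Ft -2.7 Fz -1.2 T [-0.69  0.99 -0.01] xyaw 12.18 tilt [ 0.0003 -0.0009]
free fit [551.06 172.79] R 19.71 res [-0.39  0.06 -0.2   0.28 -0.15 -0.2  -0.01 -0.16 -0.06  0.08  0.13  0.2
 -0.11 -0.3  -0.01  0.25  0.19  0.12  0.1  -0.26  0.27  0.03 -0.15 -0.05
  0.32]
rot [0.0009, -0.0001, -0.0003]
(20, -12) [-1.3, 3.4, -0.1]
(20, -5) [-0.4, 1.1, -0.1]
(20, 2) [0.2, -1.3, -0.1]
(20, 9) [0.5, -3.7, -0.1]
(20, 16) [0.5, -6.1, -0.1]
(20, 23) [0.1, -8.5, -0.1]
(20, 30) [-0.5, -10.9, -0.1]
(20, 37) [-1.4, -13.2, -0.1]
(20, 44) [-2.5, -15.3, -0.1]
```

Emit:
{"fn": "drive_tool", "kwargs": {"rot": [[0, 0, 0], [0, 0, 0], [0, 0, 0], [0, 0, 0], [0, 0, 0], [0, 0, 0]], "linear": [[0.3, -1.5, 0], [0.5, -3.7, 0], [0.5, -6.1, 0], [0.1, -8.5, 0], [-0.5, -10.9, 0], [-1.4, -13.2, 0]], "hand": [25, 25, 25, 25, 25, 25]}}

```text
clock: 25.78
tool_pos: [0.5678, 0.1835, 0.1056]
tcp_rot: [3.12, 0.334, 0.002]
wrist_force: [-3.2, -6.4, -1.7]
finger_gap: 0.0287
```

```bash
python3 - <<'E'
from h import *
where(); log()
im=robot.snapshot("wrist")[:,:,::-1];t=robot.snapshot("top")[:,:,::-1]
cv2.imwrite("pics/w6.png",im);cv2.imwrite("pics/z6.png",cv2.convertScaleAbs(cv2.resize(im[140:320,225:425],None,fx=3.3,fy=3.3,interpolation=cv2.INTER_CUBIC),alpha=2))
E
```

```text
t 25.77 r 19.87 th 32.5 dz -0.00 Fr -6.1 Ft -3.7 Fz -1.7 T [-1.45  0.55  0.07] xyaw 12.22 tilt [ 0.0019 -0.0037]
```

View pics/z6.png

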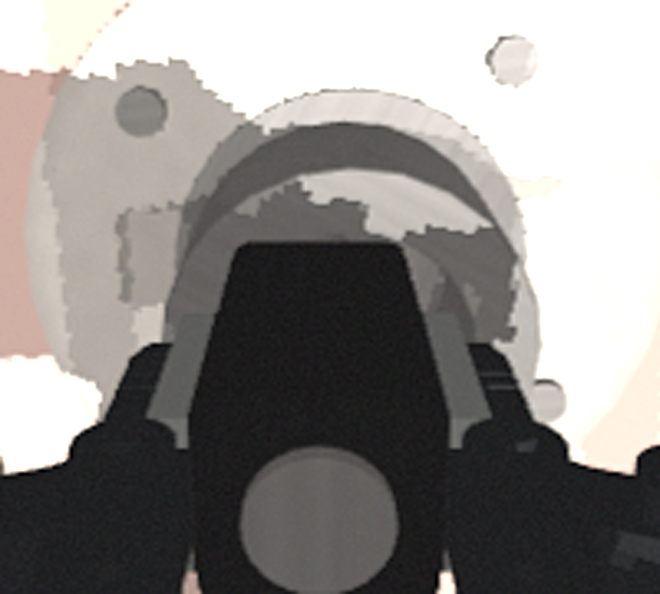

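```bash
python3 - <<'E'
from h import *
where(); rc(); tg(*[(20,a) for a in range(37,110,7)])
E
```

```text
t 25.88 r 19.80 th 33.3 dz -0.01 Fr -5.5 Ft -2.9 Fz -2.0 T [-1.17  0.64 -0.06] xyaw 12.22 tilt [ 0.0016 -0.0033]
rot [0.0036, -0.0008, 0.0004]
(20, 37) [-0.3, -1.3, -0.0]
(20, 44) [-1.5, -3.4, -0.0]
(20, 51) [-2.9, -5.4, -0.0]
(20, 58) [-4.5, -7.2, -0.0]
(20, 65) [-6.4, -8.8, -0.1]
(20, 72) [-8.4, -10.2, -0.1]
(20, 79) [-10.6, -11.3, -0.1]
(20, 86) [-12.9, -12.1, -0.1]
(20, 93) [-15.3, -12.6, -0.1]
(20, 100) [-17.7, -12.9, -0.1]
(20, 107) [-20.1, -12.8, -0.1]
```

Emit:
{"fn": "drive_tool", "kwargs": {"rot": [[0.003, -0.001, 0], [0.003, -0.001, 0], [0.003, -0.001, 0], [0.003, -0.001, 0], [0.003, -0.001, 0], [0.003, -0.001, 0], [0.003, -0.003, 0], [0.003, -0.003, 0], [0.003, -0.003, 0]], "linear": [[-0.4, -1.2, 0.1], [-1.5, -3.3, 0.2], [-2.9, -5.3, 0.3], [-4.5, -7.1, 0.4], [-6.4, -8.7, 0.5], [-8.4, -10, 0.6], [-10.6, -11.1, 0.6], [-12.9, -11.9, 0.6], [-14.5, -12.3, 0.6]], "hand": [25, 25, 25, 25, 25, 25, 25, 25, 25]}}

```text
clock: 27.0
tool_pos: [0.554, 0.1921, 0.1059]
tcp_rot: [3.121, 0.335, 0.007]
wrist_force: [0.3, -4.2, -1.4]
finger_gap: 0.0288
```

```bash
python3 - <<'E'
from h import *
where(); log();rc(); tg(*[(20,a) for a in range(80,150,7)])
E
```

```text
t 27.00 r 19.48 th 81.2 dz 0.31 Fr -4.1 Ft -0.9 Fz -1.4 T [-1.03 -0.21 -0.04] xyaw 12.25 tilt [ 0.0045 -0.0018]
rot [0.0027, -0.004, 0.0008]
(20, 80) [0.6, -0.3, 0.3]
(20, 87) [-1.8, -1.1, 0.3]
(20, 94) [-4.1, -1.6, 0.3]
(20, 101) [-6.6, -1.8, 0.3]
(20, 108) [-9.0, -1.7, 0.3]
(20, 115) [-11.4, -1.3, 0.3]
(20, 122) [-13.8, -0.6, 0.2]
(20, 129) [-16.0, 0.3, 0.2]
(20, 136) [-18.1, 1.5, 0.2]
(20, 143) [-20.1, 3.0, 0.2]
```

Emit:
{"fn": "drive_tool", "kwargs": {"rot": [[0.002, -0.004, 0], [0.002, -0.004, 0], [0.002, -0.004, 0], [0.002, -0.004, 0], [0.002, -0.004, 0], [0.002, -0.004, 0], [0.002, -0.004, 0], [0.002, -0.004, 0], [0.002, -0.004, 0]], "linear": [[-1.8, -0.9, 0.4], [-4.1, -1.4, 0.4], [-6.6, -1.6, 0.4], [-9, -1.5, 0.4], [-11.4, -1.1, 0.4], [-13.8, -0.5, 0.3], [-16, 0.4, 0.3], [-18, 1.6, 0.3], [-19.8, 3, 0.3]], "hand": [25, 25, 25, 25, 25, 25, 25, 25, 25]}}

```text
clock: 28.12
tool_pos: [0.5359, 0.1852, 0.1059]
tcp_rot: [3.123, 0.335, 0.003]
wrist_force: [4.9, -1.1, -0.5]
finger_gap: 0.0292
```

```bash
python3 - <<'E'
from h import *
where(); log();rc(); tg(*[(20,a) for a in range(136,200,7)])
E
```

```text
t 28.12 r 19.51 th 140.6 dz 0.26 Fr -4.5 Ft -2.3 Fz -0.5 T [-0.32 -0.86 -0.07] xyaw 12.25 tilt [ 0.0017 -0.0001]
rot [0.0004, -0.0017, 0.0009]
(20, 136) [1.0, -1.3, 0.3]
(20, 143) [-1.0, 0.1, 0.3]
(20, 150) [-2.7, 1.8, 0.3]
(20, 157) [-4.2, 3.8, 0.3]
(20, 164) [-5.5, 5.8, 0.3]
(20, 171) [-6.5, 8.0, 0.3]
(20, 178) [-7.3, 10.4, 0.3]
(20, 185) [-7.7, 12.8, 0.3]
(20, 192) [-7.9, 15.2, 0.3]
(20, 199) [-7.8, 17.6, 0.3]
```

Emit:
{"fn": "drive_tool", "kwargs": {"rot": [[0, -0.002, 0], [0, -0.002, 0], [0, -0.002, 0], [0, -0.002, 0], [0, -0.002, 0], [0, -0.002, 0], [0, -0.002, 0], [0, -0.002, 0]], "linear": [[-1, 0.3, 0.2], [-2.7, 1.8, 0.2], [-4.2, 3.8, 0.2], [-5.4, 5.8, 0.2], [-6.4, 8, 0.2], [-7.2, 10.4, 0.2], [-7.6, 12.8, 0.2], [-7.8, 15.2, 0.2]], "hand": [25, 25, 25, 25, 25, 25, 25, 25]}}

```text
clock: 29.12
tool_pos: [0.5316, 0.1697, 0.1057]
tcp_rot: [-3.122, -0.334, -0.0]
wrist_force: [3.0, 3.8, -1.8]
finger_gap: 0.0292
```

```bash
python3 - <<'E'
from h import *
where(); log();rc()
im=robot.snapshot("wrist")[:,:,::-1]
cv2.imwrite("pics/w7.png",im);cv2.imwrite("pics/z7.png",cv2.convertScaleAbs(cv2.resize(im[90:270,225:425],None,fx=3.3,fy=3.3,interpolation=cv2.INTER_CUBIC),alpha=1.8))
where()
E
```

```text
t 29.12 r 19.61 th -170.8 dz 0.13 Fr -3.6 Ft -3.3 Fz -1.8 T [ 0.83 -0.92 -0.04] xyaw 12.21 tilt [0.0001 0.0017]
rot [-0.0016, -0.0005, 0.0002]
t 29.18 r 19.56 th -169.8 dz 0.17 Fr -5.0 Ft -1.5 Fz -1.0 T [ 0.71 -0.99 -0.03] xyaw 12.21 tilt [0.0003 0.0014]
```

View pics/z7.png

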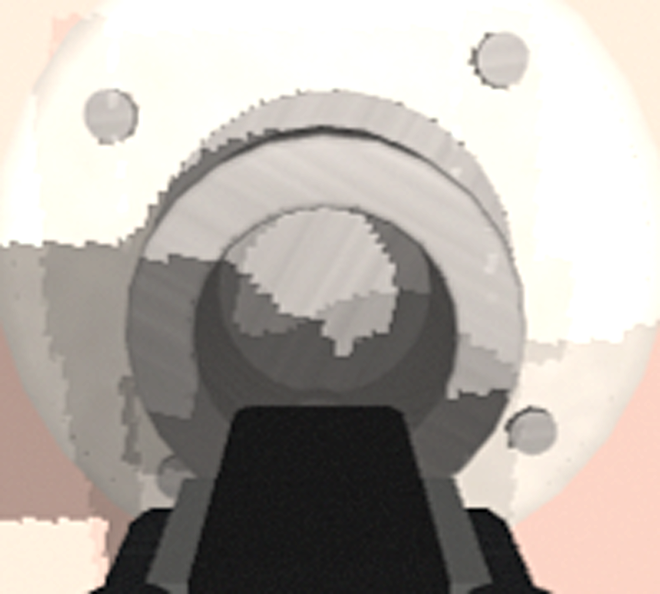

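The mouth edge now shows as a clean circle, with no lobes left over about 270°. Only the part under the handle is hidden, and two laps passed over it. Next I'll come off the edge, lift out, and check that side.

Emit:
{"fn": "drive_tool", "kwargs": {"rot": [[0, 0, 0], [0, 0, 0], [0, 0, 0], [0, 0, 0], [0, 0, 0], [0, 0, 0], [0, 0, 0], [0, 0, 0]], "linear": [[3, 0.2, 0], [8, 0.4, 0], [10, 0.5, 0], [10, 0.5, -15], [10, 0.5, -35], [0, 0, -60], [-25, 0, -90], [-30, 0, -90]], "hand": [25, 25, 25, 25, 25, 25, 25, 25]}}

```text
clock: 30.18
tool_pos: [0.5025, 0.163, 0.1988]
tcp_rot: [-3.122, -0.334, -0.008]
wrist_force: [1.1, -0.2, -1.3]
finger_gap: 0.0285
```

```bash
python3 - <<'E'
from h import *
st();rc()
im=robot.snapshot("wrist")[:,:,::-1]
cv2.imwrite("pics/w8.png",im);cv2.imwrite("pics/z8.png",cv2.convertScaleAbs(cv2.resize(im[40:310,225:425],None,fx=2.2,fy=2.2,interpolation=cv2.INTER_CUBIC),alpha=1.8))
E
```

```text
t 30.18 pos [0.5025 0.163  0.1988] F [ 1.13 -0.18 -1.34] T [0.02 0.04 0.03] gap 28.5 x [0.977 0.212 0.005] z [ 0.0047  0.0024 -1.    ]
rot [-0.0014, -0.0051, 0.0004]
```

View pics/z8.png

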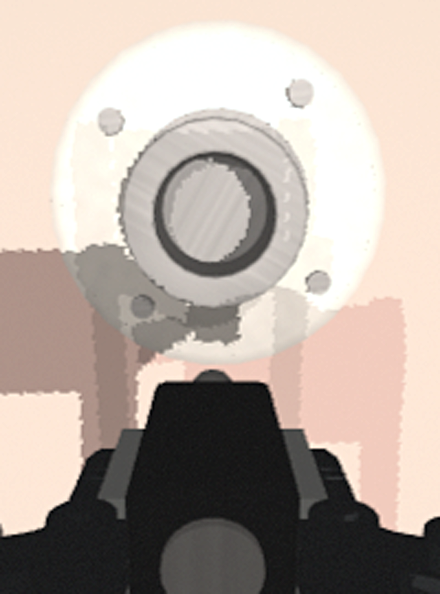

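All the lobes are gone right round the mouth. Before returning the tool, I'll check whether it shifted in the grip.

```bash
python3 - <<'E'
from h import *
for n in ("w4","w8"):
    im=cv2.imread(f"pics/{n}.png")
    cv2.imwrite(f"pics/cmp_{n}.png",cv2.convertScaleAbs(cv2.resize(im[195:330,260:385],None,fx=3.1,fy=3.1,interpolation=cv2.INTER_CUBIC),alpha=2.4))
a=np.hstack([cv2.imread("pics/cmp_w4.png"),cv2.imread("pics/cmp_w8.png")]);cv2.imwrite("pics/cmp.png",a)
st();rc()
# target: home TCP (0.576,-0.189), above
print(local([.576,-.189,.2]),local([.576,-.189,.0596]))
E
```

```text
t 30.23 pos [0.5016 0.1628 0.1974] F [-0.85 -0.29 -1.52] T [0.02 0.04 0.04] gap 29.0 x [0.977 0.212 0.003] z [ 0.0024  0.0019 -1.    ]
rot [-0.0013, -0.0027, 0.0004]
[ -1.79516909 359.54303887  -3.08752246] [ -2.1736115  359.73032905 137.31184258]
```

View pics/cmp.png

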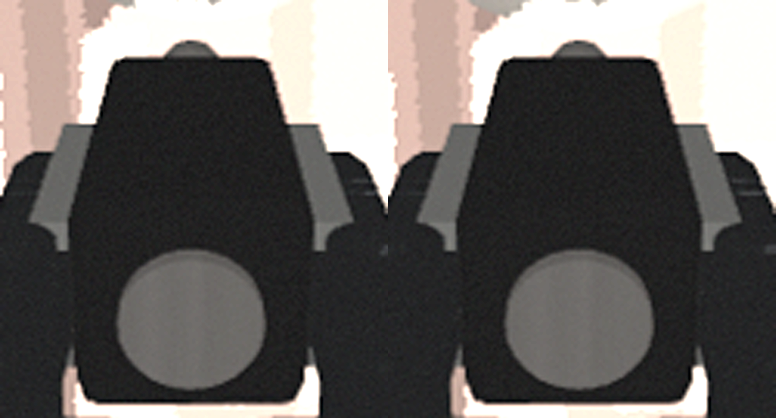

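Emit:
{"fn": "drive_tool", "kwargs": {"rot": [[0, 0, 0], [-0.001, -0.003, 0.005], [-0.001, -0.003, 0.005], [-0.001, -0.003, 0.005], [-0.001, -0.003, 0.005], [-0.001, -0.003, 0.005], [-0.001, -0.003, 0.005], [-0.001, -0.003, 0.005], [-0.001, -0.003, 0.005]], "linear": [[0, 40, -5], [-1, 95, -5], [-1, 150, -5], [-1.5, 205, -5], [-1.8, 260, -5], [-1.8, 315, -3], [-1.8, 350, -3], [-1.8, 359.5, -3], [-1.8, 359.5, -3]], "hand": [25, 25, 25, 25, 25, 25, 25, 25, 25]}}

```text
clock: 31.35
tool_pos: [0.5757, -0.1889, 0.1989]
tcp_rot: [-3.123, -0.325, 0.003]
wrist_force: [-0.1, 0.2, -0.7]
finger_gap: 0.0292
```

```bash
python3 - <<'E'
from h import *
st();rc(11.9)
im=robot.snapshot("wrist")[:,:,::-1];m=robot.camera_model("wrist");np.savez("w9.npz",K=m["camera_matrix"],T=m["cam_to_world"])
cv2.imwrite("pics/w9.png",im)
print(local([.576,-.189,.110]),local([.576,-.189,.0596]))
E
```

```text
t 31.35 pos [ 0.5757 -0.1889  0.1989] F [-0.06  0.22 -0.67] T [ 0.01 -0.04 -0.02] gap 29.2 x [ 0.979  0.206 -0.002] z [-0.002   0.0015 -1.    ]
rot [-0.0019, 0.0016, -0.0004]
[ 0.4254781   1.20708593 89.06701891] [  0.50698828   1.31446341 139.46683862]
```

View pics/w9.png

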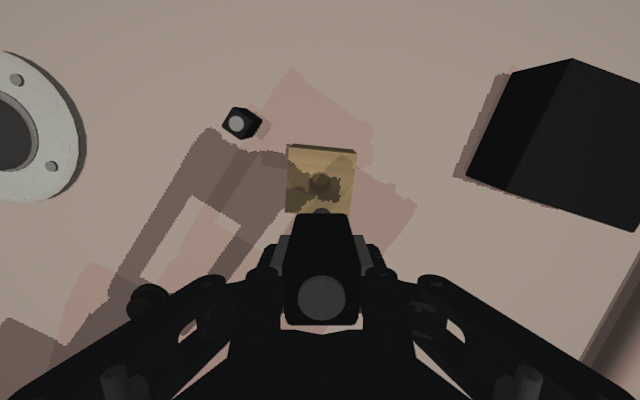

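```bash
python3 - <<'E'
from h import *
d=np.load("w9.npz");m={"camera_matrix":d["K"],"cam_to_world":d["T"]}
im=cv2.imread("pics/w9.png");z=cv2.convertScaleAbs(cv2.resize(im[140:225,275:365],None,fx=6,fy=6,interpolation=cv2.INTER_CUBIC),alpha=2.2);cv2.imwrite("pics/z9.png",z)
print(onz(m,(320,183),.045)); st()
for c in [(288,147),(354,153),(353,213),(286,211)]: print(onz(m,c,.045).round(4))
E
```

```text
[ 0.57705049 -0.18545242  0.045     ]
t 31.4 pos [ 0.5755 -0.1881  0.1991] F [-0.17 -0.32 -1.24] T [-0.02  0.01  0.07] gap 28.9 x [ 0.978  0.207 -0.002] z [-0.002   0.0018 -1.    ]
[ 0.6069 -0.1459  0.045 ]
[ 0.6149 -0.213   0.045 ]
[ 0.552  -0.2272  0.045 ]
[ 0.5392 -0.1559  0.045 ]
```

View pics/z9.png

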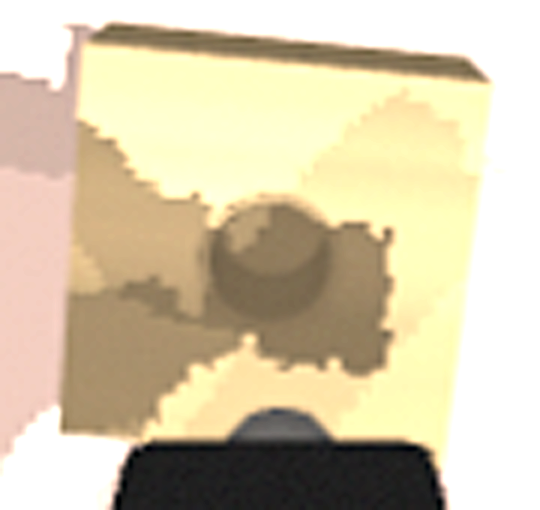

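```bash
python3 - <<'E'
from h import *
rc(11.9);print(local([.5762,-.1877,.110]),local([.5762,-.1877,.063]))
E
```

```text
rot [-0.0021, 0.0016, 0.0005]
[ 8.89911742e-01 -2.34821849e-02  8.90688895e+01] [9.65923216e-01 7.66515694e-02 1.36068721e+02]
```

Emit:
{"fn": "drive_tool", "kwargs": {"rot": [[-0.002, 0.002, 0], [-0.002, 0.002, 0], [-0.002, 0.002, 0], [-0.002, 0.002, 0], [-0.002, 0.002, 0]], "linear": [[0.9, 0, 35], [0.9, 0, 70], [0.9, 0, 89], [0.9, 0, 89], [0.9, 0, 89]], "hand": [25, 25, 25, 25, 25]}}

```text
clock: 32.02
tool_pos: [0.5768, -0.1869, 0.111]
tcp_rot: [3.124, 0.328, 0.003]
wrist_force: [-0.5, -0.3, -1.7]
finger_gap: 0.0288
```

```bash
python3 - <<'E'
from h import *
st();rc(11.9);print(local([.5762,-.1877,.063]))
E
```

```text
t 32.02 pos [ 0.5768 -0.1869  0.111 ] F [-0.48 -0.35 -1.66] T [ 0.   -0.    0.03] gap 28.8 x [0.978 0.208 0.002] z [ 1.6e-03 -1.0e-04 -1.0e+00]
rot [0.0004, -0.0016, 0.0018]
[-0.88289685  0.65959771 48.0109252 ]
```

Emit:
{"fn": "drive_tool", "kwargs": {"rot": [[0, -0.001, 0.001], [0, -0.001, 0.001], [0, -0.001, 0.001], [0, -0.001, 0.001], [0, -0.001, 0.001], [0, -0.001, 0.001]], "linear": [[-0.8, 0.6, 10], [-0.8, 0.6, 20], [-0.8, 0.6, 30], [-0.8, 0.6, 40], [-0.8, 0.6, 47], [-0.8, 0.6, 48]], "hand": [25, 25, 25, 25, 25, 25]}}

```text
clock: 32.78
tool_pos: [0.5757, -0.1875, 0.0621]
tcp_rot: [-3.124, -0.327, 0.001]
wrist_force: [-0.2, 0.1, -1.8]
finger_gap: 0.0289
```

```bash
python3 - <<'E'
from h import *
st();rc(11.9);print(local([.5762,-.1877,.0596]))
E
```

```text
t 32.77 pos [ 0.5757 -0.1875  0.0621] F [-0.22  0.06 -1.79] T [ 0.02  0.03 -0.02] gap 28.9 x [ 0.978  0.207 -0.001] z [-9.e-04  3.e-04 -1.e+00]
rot [-0.0005, 0.0008, 0.0007]
[0.40376672 0.29126952 2.51003833]
```

Emit:
{"fn": "drive_tool", "kwargs": {"rot": [[0, 0.001, 0], [0, 0.001, 0], [0, 0.001, 0]], "linear": [[0.3, 0.2, 1.2], [0.3, 0.2, 2.4], [0.3, 0.2, 2.6]], "hand": [25, 25, 25]}}

```text
clock: 33.15
tool_pos: [0.5762, -0.1877, 0.0597]
tcp_rot: [-3.124, -0.327, -0.001]
wrist_force: [-0.1, 0.6, -0.7]
finger_gap: 0.029
```

```bash
python3 - <<'E'
from h import *
st();rc(11.9)
E
```

```text
t 33.15 pos [ 0.5762 -0.1877  0.0597] F [-0.09  0.64 -0.74] T [ 0.04 -0.02 -0.06] gap 29.0 x [0.978 0.207 0.001] z [ 6.e-04  3.e-04 -1.e+00]
rot [-0.0002, -0.0006, 0.0007]
```

Emit:
{"fn": "drive_tool", "kwargs": {"rot": [[0, 0, 0], [0, 0, 0], [0, 0, 0]], "linear": [[0, 0, 0.5], [0, 0, 0.8], [0, 0, 0.8]], "hand": [25, 25, 25]}}

```text
clock: 33.52
tool_pos: [0.5763, -0.1877, 0.0597]
tcp_rot: [3.125, 0.327, 0.002]
wrist_force: [-2.1, -0.2, 6.3]
finger_gap: 0.0294
```

```bash
python3 - <<'E'
from h import *
st();rc(11.9)
E
```

```text
t 33.52 pos [ 0.5763 -0.1877  0.0597] F [-2.1  -0.16  6.27] T [0.14 0.32 0.02] gap 29.4 x [0.978 0.207 0.001] z [ 1.e-03  1.e-04 -1.e+00]
rot [0.0001, -0.001, 0.0008]
```

The handle is seated: 6 N upward at the same height as when I picked it up. Releasing and withdrawing straight up.

Emit:
{"fn": "drive_tool", "kwargs": {"rot": [[0, 0, 0], [0, 0, 0], [0, 0, 0], [0, 0, 0], [0, 0, 0], [0, 0, 0]], "linear": [[0, 0, 0], [0, 0, 0], [0, 0, 0], [0, 0, 0], [0, 0, 0], [0, 0, 0]], "hand": [45, 85, 85, 85, 85, 85], "grip_force": 20}}

```text
clock: 34.28
tool_pos: [0.5762, -0.1877, 0.0596]
tcp_rot: [-3.124, -0.327, -0.001]
wrist_force: [0.1, -0.3, -0.6]
finger_gap: 0.0852
```

Emit:
{"fn": "drive_tool", "kwargs": {"rot": [[0, 0, 0], [0, 0, 0], [0, 0, 0], [0, 0, 0], [0, 0, 0], [0, 0, 0]], "linear": [[0, 0, -15], [0, 0, -40], [0, 0, -80], [0, 0, -130], [-40, 0, -190], [-60, 0, -200]], "hand": [85, 85, 85, 85, 85, 85]}}

```text
clock: 35.02
tool_pos: [0.5182, -0.201, 0.2647]
tcp_rot: [3.12, 0.327, 0.012]
wrist_force: [0.6, -0.2, -0.4]
finger_gap: 0.0852
```

```bash
python3 - <<'E'
from h import *
st()
im=robot.snapshot("wrist")[:,:,::-1];cv2.imwrite("pics/w10.png",im)
s=robot.snapshot("side")[:,:,::-1];cv2.imwrite("pics/s10.png",cv2.resize(s[100:310,200:440],None,fx=3,fy=2.85,interpolation=cv2.INTER_CUBIC))
st()
E
```

```text
t 35.02 pos [ 0.5182 -0.201   0.2647] F [ 0.65 -0.16 -0.38] T [ 0.01 -0.01  0.  ] gap 85.2 x [0.978 0.207 0.007] z [ 0.0078 -0.0034 -1.    ]
t 35.12 pos [ 0.5166 -0.201   0.264 ] F [ 0.62  0.42 -0.04] T [0.01 0.03 0.05] gap 84.8 x [0.979 0.206 0.005] z [ 0.0062 -0.0031 -1.    ]
```

View pics/w10.png

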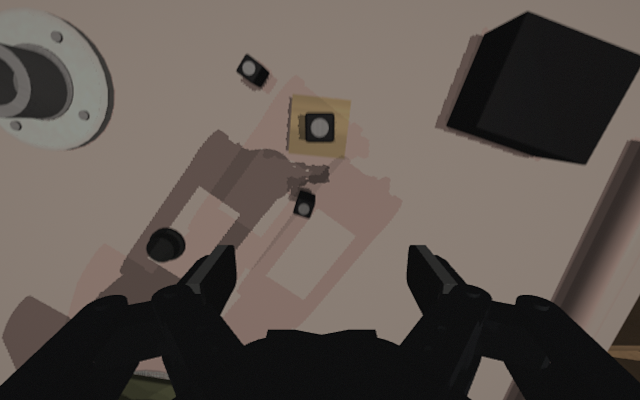

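View pics/s10.png

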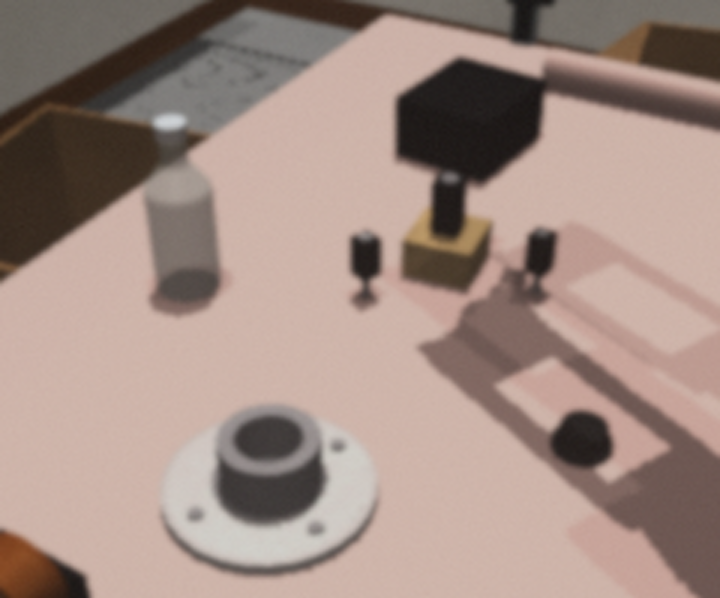

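The tool stands upright and home in the holder, with the handle top at (319,128) in the wrist view. The small tools and the other objects look to be where they were. The mouth is clean and the gripper is clear, so I'm handing the job in.

```bash
python3 - <<'E'
from h import *
st(); print(robot.job_done())
E
```

```text
t 35.12 pos [ 0.5166 -0.201   0.264 ] F [ 0.62  0.42 -0.04] T [0.01 0.03 0.05] gap 84.8 x [0.979 0.206 0.005] z [ 0.0062 -0.0031 -1.    ]
the job is handed in; nothing more can be done
None
```

I ran the tool's head round the edge of the socket for about two and a half laps and put the tool back in its holder. I handed the job in at 35.1 s; no verdict was reported.

- **Deburring:** I found the edge by touch and kept the head in the mouth and out at the edge throughout. The contact force was about 3–8 N in the readings I took at the end of each move; forces between those readings were not seen.
- **Burr check:** the wrist picture after lifting out showed a smooth round mouth with no lobes left.
- **Tool return:** the handle met the holder at the pick-up height, with 6 N upward. After release it stood upright in the last wrist and side pictures, and the bottle, box, plug and small tools looked unmoved; the tape dispenser was mostly out of view.

**Disagreements:**
- The touch points fitted a circle of radius 19.7 mm, scattered by ±0.4 mm, where 19.0 mm was expected. I put this down to give in the arm and tool, but did not confirm it.
- The hole position seen just before the return was about 2.4 mm from the gripped head's position. I moved about 1 mm towards it, and the tool went in without touching the sides.

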